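# Steady the rocking condiment stand, clamp it and load it

## Task

The white condiment stand rocks because its two front feet are screwed up too short. Turn its two black knobs until both front feet reach level with the fixed rear feet, neither short nor long, so the stand is steady; then press its red lever down until it snaps over and stays down, and only then stand every spice jar upright in one layer in the stand's rimmed tray. Leave the other things on the board where they are.

Things in the scene. Friction and masses are not known exactly. Their poses are not given: they have to be found in the camera images.
- stand: Loose white condiment stand, 200 (x) x 330 (y) mm, 3.5 kg, on four rubber feet; plate top 30 mm above the feet plane. Origin: on that plane under its centre; x to its rear, y left, z up. Rear feet (x +75, y +-135 mm) are fixed; front feet (x -75, y +-135) are screw feet with a black knob above the plate, at first too short, so it leans forward and rocks
- tray_centre (a point): Centre of the floor of the stand's rimmed tray (fixed point of the stand, at x +45, y 0, z +30 mm in its frame; same axes). The tray's dark floor is 90 mm (x) by 300 mm (y), with a steel rim 5 mm high all round; it holds five jars in one row along y at 58 mm spacing
- foot_left (a joint): How far the left front foot (stand y +135 mm) reaches below the plane of the rear feet, m: 0 level, negative too short, positive too long (-0.0075 to 0.0045; starts -0.0055 to -0.003). Its knob turned clockwise from above lowers it 1 mm per rad, and it stays. Seen from the side, the red band above the brass boss shows as much as the foot is short, and vanishes at level
- foot_right (a joint): The same for the right front foot (stand y -135 mm)
- knob_left_grip (a point): Centre of the left knob: round, ribbed, black, 34 mm diameter, 24 mm high, axis upright, at stand x -75, y +135 mm; 56 mm above the feet plane when the foot is level, higher by what it is short: it goes down with the foot, 1 mm per rad. Turning takes about 0.08 N m
- knob_right_grip (a point): The same for the right knob, at stand x -75, y -135 mm
- lever (a joint): Clamp lever in the middle of the stand's front, rad: 0 = up (sprung, slanting up 43 degrees to the robot), 0.75 = fully down (level). Hinge along y at stand x -40, z +46 mm. A sprung ball catch beside it gives way on the way down (10 to 15 N near the tip) and then holds it down, at about 0.70; press it fully down, or it springs back up
- lever_tip (a point): Middle of the top face of the lever's red press pad (26 x 30 mm), 59 mm from the hinge along the lever; it moves with the lever: from stand x -79, z +91 mm when up to x -99, z +52 mm when down
- jar1_centre (a point): Centre (half-way up) of spice jar 1: upright closed round jar, brick red below with a steel lid, 46 mm diameter, 46 mm high, 0.13 kg; z along its axis. Starts on the board or on the grey-green 3 mm mat. May be absent (None)
- jar2_centre (a point): Centre (half-way up) of spice jar 2: upright closed round jar, ochre below with a steel lid, 46 mm diameter, 46 mm high, 0.13 kg; z along its axis. Starts on the board or on the grey-green 3 mm mat. May be absent (None)
- jar3_centre (a point): Centre (half-way up) of spice jar 3: upright closed round jar, green below with a steel lid, 46 mm diameter, 46 mm high, 0.13 kg; z along its axis. Starts on the board or on the grey-green 3 mm mat. May be absent (None)
- jar4_centre (a point): Centre (half-way up) of spice jar 4: upright closed round jar, brown below with a steel lid, 46 mm diameter, 46 mm high, 0.13 kg; z along its axis. Starts on the board or on the grey-green 3 mm mat. May be absent (None)
- jar5_centre (a point): Centre (half-way up) of spice jar 5: upright closed round jar, cream below with a steel lid, 46 mm diameter, 46 mm high, 0.13 kg; z along its axis. Starts on the board or on the grey-green 3 mm mat. May be absent (None)
- bowl: Green ceramic bowl, 120 mm wide, 60 high; to be left alone; origin under its centre
- timer: White plastic timer, 60 x 70 x 36 mm; to be left alone; origin under its centre
- tiffin: Closed steel tiffin tin, 110 mm diameter, 98 high; to be left alone; origin under its centre
- rolling_pin: Beech rolling pin, 300 mm long along its y, 48 thick; to be left alone; origin under its centre
- teacup: White cup, 72 mm wide, 60 high; to be left alone; origin under its centre
- vinegar: Amber bottle, 60 mm diameter, 170 high; to be left alone; origin under its centre
Mind the look-alikes: they are no part of the job. What is shaped like the part that bears jar4_centre but blue is not meant. What is shaped like the part that bears jar5_centre but purple is not meant.

How it is judged (in metres and radians):
On the way, in this order (a step that is already met when the one before it is completed fails the run):
1. both front feet level with the fixed feet (within 1.5 mm), the lever still up (value of joint foot_left between -0.0015 and 0.0015 m and value of joint foot_right between -0.0015 and 0.0015 m and angle between stand's own z axis and vertical below 0.02 rad and value of joint lever below 0.3 rad), for 0.3 s.
2. the lever is pressed down and stays, the feet still level (value of joint foot_left between -0.0015 and 0.0015 m and value of joint foot_right between -0.0015 and 0.0015 m and angle between stand's own z axis and vertical below 0.02 rad and value of joint lever above 0.66 rad), for 0.3 s.
3. every jar present stands in the tray (x of jar1_centre in the frame of stand between 0.012 and 0.078 m and y of jar1_centre in the frame of stand between -0.14 and 0.14 m and z of jar1_centre in the frame of stand between 0.046 and 0.06 m and angle between each of jar1_centre, jar2_centre, jar3_centre, jar4_centre, jar5_centre's own z axis and vertical below 0.15 rad and x of jar2_centre in the frame of stand between 0.012 and 0.078 m and y of jar2_centre in the frame of stand between -0.14 and 0.14 m and z of jar2_centre in the frame of stand between 0.046 and 0.06 m and x of jar3_centre in the frame of stand between 0.012 and 0.078 m and y of jar3_centre in the frame of stand between -0.14 and 0.14 m and z of jar3_centre in the frame of stand between 0.046 and 0.06 m and x of jar4_centre in the frame of stand between 0.012 and 0.078 m and y of jar4_centre in the frame of stand between -0.14 and 0.14 m and z of jar4_centre in the frame of stand between 0.046 and 0.06 m and x of jar5_centre in the frame of stand between 0.012 and 0.078 m and y of jar5_centre in the frame of stand between -0.14 and 0.14 m and z of jar5_centre in the frame of stand between 0.046 and 0.06 m), for 0.2 s.
At the end, for the whole second after the job is handed in: Both front feet within 1.5 mm of the rear feet's plane, stand tilted under 0.02 rad, lever down (over 0.66 rad), every jar present upright (0.15 rad) on the tray floor inside the rim (centre within 33 mm of the tray's long middle line, 140 mm of its middle along y) (all of step 2 and all of step 3); the robot touches nothing.
It fails at once if the bowl, timer, tiffin tin, rolling pin, cup or bottle is knocked more than 5 cm away (distance of any of bowl, timer, tiffin, rolling_pin, teacup, vinegar from where it was at the start of the episode above 0.05 m).
Of jar1, jar2, jar3, jar4, jar5 only 3 to 5 are there at a start; the rules pass over those that are not, and their reading is None.
At some moment in a run one of jar1, jar2, jar3, jar4, jar5 may be knocked a few centimetres aside while the robot is not near it.
It also fails if it takes over 210 s, if anything falls off the work surface, if the arm or the gripper's body presses on something with over 40 N, if the wrist force passes 120 N, or if a joint passes its speed limit or range.

## Robot

A 6-joint arm with a two-finger parallel gripper is mounted at the origin on the work surface. World frame = base frame: x ahead of the robot, y to its left, z up, the work surface at z = 0. Lengths are in mm, angles in rad, forces in N, time in s.
With the tool pointing down it reaches from about 325 to 850 mm from the base axis. Payload 15.5 kg.
Tool frame: the origin (TCP) lies on the centre line of the jaws, within the pads' length; the fingertips stand 17 mm ahead of it and the grasp point (between the pads) lies 2 mm behind it; z points along the fingers, y is the direction in which the jaws open and shut (so a half turn about z gives the same grasp; the last joint's range is limited). The gripper opens to 91 mm and grips with 3 to 60 N. Pads are 32 mm wide; open, the fingers measure 118 mm over their backs; the gripper's body (76 mm by 178 mm) begins 60 mm behind the grasp point.
Start: joints at [1.075, 0.494, 1.345, -0, 1.302, -0.096], TCP at [243.842, 575.471, 230.915] pointing down, gripper open.
Joint ranges: [-2.91, 2.91], [-0.82, 2.16], [0.22, 2.67], [-1.22, 4.37], [0.12, 2.79], [-3.08, 3.08]. Speed limits (rad/s): [1.89, 1.89, 2.57, 3.01, 3.01, 3.01].

## Interface

Orientations are given as a unit quaternion [x, y, z, w].
In Python, from workcell import observe, read_camera, finish_job gives the robot as it stands.
- The arm moves only by the shell command python3 -m handwheel 'ROWS'. ROWS is JSON, a list of rows, each an object with "travel": the shift along the tool's x, y, z in cm, a list of three; "turn": the turn, a rotation vector about the tool's x, y, z in rad, a list of three; "claw": the finger opening in cm, from 0 to 9.12. A call has 1 to 10 rows; each row shifts and turns the commanded pose from where the row before left it, along the tool's axes as they then stand; what a row does not reach is not made up. A row lasts 1/12 s, in which the tool goes at most 41.7 mm and 7.16 degrees, less where a joint would pass 70% of its speed; a pose out of reach is approached as far as the arm can. A call with a gripper value outside its range is refused whole. The fingers move at their own pace and stop on an object; the grip force is fixed at half the most. Time passes only in rows, so rows that do not move let the fingers close. It gives the time, the measured TCP pose, the force and the opening at its end, in the units of the state.
- observe(): the state, without advancing time (a new reading comes with each control period).
- read_camera(name): name is "scene" or "top" or "wrist"; returns a dict with "img" (400x640x3 uint8, red, green, blue), "fx", "fy", "cx", "cy" (pixels), "D" ([k1, k2, p1, p2, k3] as OpenCV has them; the pictures are not rectified), "position" and "rotation" of the camera in the world. Camera axes: x right, y down, z forward; pixel columns grow to the right and rows downward; lengths in mm; the calibration is good to about 2 mm. A picture is of the moment at which its call begins. There is no depth.
- finish_job(): hands the job in, once; it reports no verdict.
The state is a dict: "clock": time; "joints": joint angles; "dq": joint speeds; "effort": joint torques, N m; "ee_pos": TCP position; "ee_rot": TCP orientation; "contact_force": force on the tool from outside, world axes, zero at the start; "torque": the same for the moment, N m; "finger_gap": finger opening in mm.
Only numpy, scipy, OpenCV 4.12 (cv2) and the standard library are available. Lean on these libraries where they do the work, as an engineer would, in place of code of your own. Each camera call takes 0.05 s, during which the arm holds its last target.

## Working session

There is one attempt and no reset: what is moved stays moved. The work goes in short steps, Python scripts to look and compute and a shell command to move; the robot and the scene stay as the last step left them, time stands still between calls to the robot, and variables do not carry over. Pictures are saved under pics/ and viewed, and the job is handed in when it is done.

```bash
ls; mkdir -p pics; python3 - <<'E'
from workcell import observe, read_camera
import cv2
print(observe())
for n in ["scene","top","wrist"]:
    c=read_camera(n); cv2.imwrite(f"pics/a_{n}.png",c["img"][:,:,::-1])
    print(n,{k:v for k,v in c.items() if k!="img"})
E
```

```text
pics
{'clock': 0.0, 'joints': array([ 1.07448455e+00,  4.94175511e-01,  1.34614309e+00,  1.36904661e-05,
        1.30250778e+00, -9.54989627e-02]), 'dq': array([-0.00113566, -0.00015981,  0.00196701, -0.00270153, -0.00054956,
       -0.00036719]), 'effort': array([ 1.76385114e-03, -8.78818846e+01, -3.81846893e+01,  7.07472512e-02,
        5.31019620e-02, -1.19645515e-04]), 'ee_pos': array([243.67019587, 575.14250199, 230.33897831]), 'ee_rot': array([ 1.99069363e-01,  9.79985208e-01, -5.88128363e-04, -1.86193216e-04]), 'contact_force': array([-0.60911847,  0.10848842, -0.19804899]), 'torque': array([-0.04169746, -0.02242025, -0.03469117]), 'finger_gap': 91.47919251667489}
scene {'fx': 501.56431799223975, 'fy': 501.56431799223975, 'cx': 320.7692950678641, 'cy': 198.7681419196501, 'D': array([-0.15500462,  0.        ,  0.        ,  0.        ,  0.        ]), 'position': array([1182.85908795, -734.54474271, 1616.83944628]), 'rotation': array([ 0.90688393,  0.32043502, -0.09109649, -0.25803946])}
top {'fx': 460.90173436629385, 'fy': 460.90173436629385, 'cx': 318.64237073757477, 'cy': 198.47698654546093, 'D': array([0.03965569, 0.        , 0.        , 0.        , 0.        ]), 'position': array([ 418.62628949,  -14.65355879, 1349.88725046]), 'rotation': array([ 0.71559225, -0.69587883,  0.03666671, -0.04833166])}
wrist {'fx': 302.5664987639815, 'fy': 302.5664987639815, 'cx': 323.04441842166557, 'cy': 202.18004870164717, 'D': array([0.0124232, 0.       , 0.       , 0.       , 0.       ]), 'position': array([168.7083276 , 608.62724318, 383.52679924]), 'rotation': array([0.82482329, 0.54643904, 0.07944554, 0.12148794])}
```

View pics/a_scene.png

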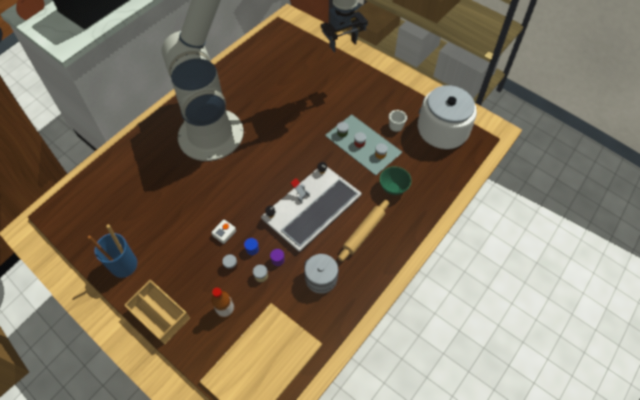

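View pics/a_top.png

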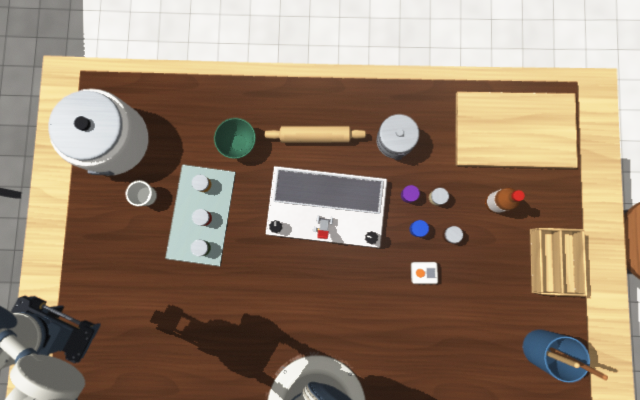

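View pics/a_wrist.png

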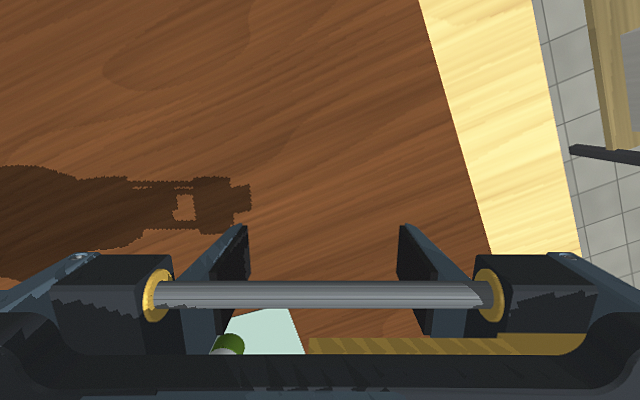

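```bash
cat > h.py <<'E'
import numpy as np, cv2
from scipy.spatial.transform import Rotation as R
from workcell import observe, read_camera
def K(c): return np.array([[c["fx"],0,c["cx"]],[0,c["fy"],c["cy"]],[0,0,1.]])
def ray(c,uv):
    p=cv2.undistortPoints(np.array(uv,float).reshape(-1,1,2),K(c),c["D"]).reshape(-1,2)
    d=np.c_[p,np.ones(len(p))]
    return np.array(c["position"]), R.from_quat(c["rotation"]).apply(d)
def onz(c,uv,z):
    o,d=ray(c,uv); t=(z-o[2])/d[:,2]
    return o+d*t[:,None]
def proj(c,P):
    Rc=R.from_quat(c["rotation"]).inv(); q=Rc.apply(np.atleast_2d(P)-c["position"])
    return cv2.projectPoints(q,np.zeros(3),np.zeros(3),K(c),c["D"])[0].reshape(-1,2)
def crop(c,x0,y0,x1,y1,s,name):
    im=c["img"][max(y0,0):y1,max(x0,0):x1,::-1]
    cv2.imwrite("pics/"+name,cv2.resize(im,None,fx=s,fy=s,interpolation=cv2.INTER_CUBIC))
def tool():
    s=observe(); return s["ee_pos"],R.from_quat(s["ee_rot"])
E
python3 - <<'E'
from h import *
c=read_camera("top"); crop(c,255,155,400,260,5,"b_stand.png"); crop(c,160,150,245,275,4,"b_mat.png");
s=read_camera("scene"); crop(s,210,110,420,300,3,"b_sc.png")
hsv=cv2.cvtColor(c["img"],cv2.COLOR_RGB2HSV)
m=((hsv[...,1]<40)&(hsv[...,2]>130)).astype(np.uint8)
n,l,st,ce=cv2.connectedComponentsWithStats(m)
for i in range(1,n):
    if 80<st[i,4]<12000 and 150<ce[i][0]<480 and 150<ce[i][1]<270: print(st[i],ce[i].round(1),onz(c,[ce[i]],46).round(0))
E
```

```text
[ 165  165   70  101 4530] [198.2 214.6] [[521. 350.  46.]]
[ 266  166  121   82 4509] [325.5 215.1] [[529. -12.  46.]]
[431 188  18  16 230] [439.5 195.6] [[ 593. -333.   46.]]
[445 226  18  17 234] [453.6 234. ] [[ 486. -372.   46.]]
```

View pics/b_stand.png

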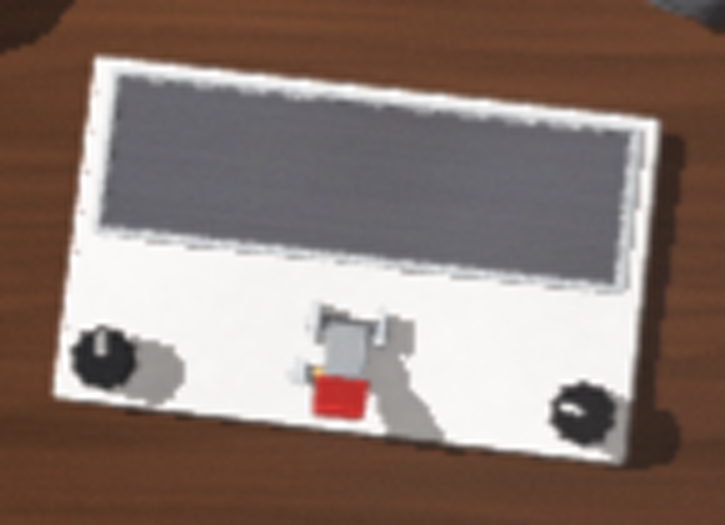

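View pics/b_mat.png

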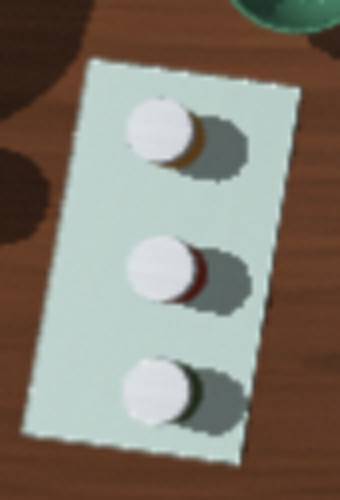

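View pics/b_sc.png

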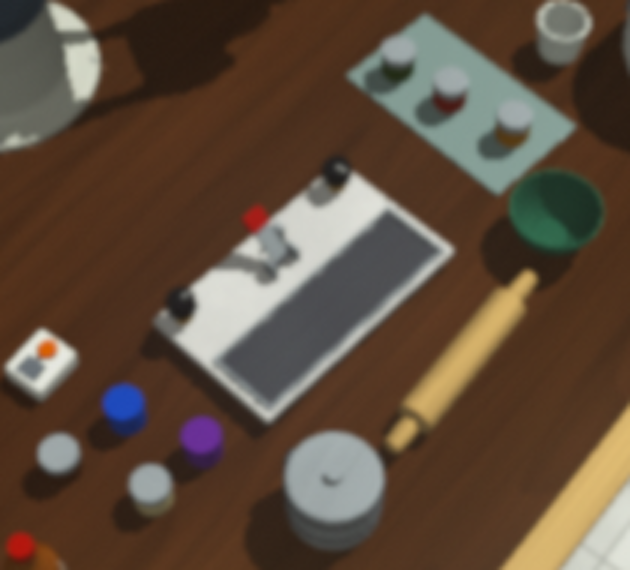

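```bash
cat > st.py <<'E'
from h import *
def stand(c,zr=30,zf=26):
    im=c["img"]; hsv=cv2.cvtColor(im,cv2.COLOR_RGB2HSV)
    p=proj(c,[[535,-15,30]])[0]
    m=((hsv[...,1]<60)&(hsv[...,2]>70)).astype(np.uint8)
    m[:, :250]=0
    m=cv2.morphologyEx(m,cv2.MORPH_CLOSE,np.ones((5,5)))
    cs,_=cv2.findContours(m,cv2.RETR_EXTERNAL,cv2.CHAIN_APPROX_NONE)
    k=[q for q in cs if cv2.contourArea(q)>5000 and cv2.pointPolygonTest(q,tuple(map(float,p)),False)>0][0]
    box=cv2.boxPoints(cv2.minAreaRect(k))
    W=onz(c,box,30)
    W=W[np.argsort(-W[:,0])]
    rear=W[:2][np.argsort(-W[:2,1])]; front=W[2:][np.argsort(-W[2:,1])]
    return box,rear,front
def knobs(c,guess,z):
    hsv=cv2.cvtColor(c["img"],cv2.COLOR_RGB2HSV)
    out=[]
    for g in guess:
        u,v=proj(c,[g])[0].round().astype(int)
        m=np.zeros(hsv.shape[:2],np.uint8)
        m[v-14:v+15,u-14:u+15]=(hsv[v-14:v+15,u-14:u+15,2]<75)
        n,l,st,ce=cv2.connectedComponentsWithStats(m)
        i=1+np.argmax(st[1:,4]); 
        pts=cv2.findContours((l==i).astype(np.uint8),cv2.RETR_EXTERNAL,cv2.CHAIN_APPROX_NONE)[0][0]
        cc,r=cv2.minEnclosingCircle(pts)
        out.append((cc,r,onz(c,[cc],z)[0].round(1)))
    return out
E
python3 - <<'E'
from st import *
c=read_camera("top")
b,r,f=stand(c); print(b,r,f)
print(np.linalg.norm(r[0]-r[1]),np.linalg.norm(r[0]-f[0]),np.linalg.norm(f[0]-f[1]))
y=(r[0]-r[1]+f[0]-f[1]); print("yaw",np.arctan2(y[1],y[0])-np.pi/2)
cen=(r.sum(0)+f.sum(0))/4; print(cen)
yw=np.arctan2(y[1],y[0])-np.pi/2; Rz=R.from_euler('z',yw)
g=[cen*[1,1,0]+Rz.apply([-75,s*135,70]) for s in (1,-1)]; print(g)
print(knobs(c,g,68))
E
```

```text
[[264.84216 235.06973]
 [272.70764 165.1546 ]
 [387.73926 178.09567]
 [379.87378 248.0108 ]] [[ 671.96538506  146.05993454   30.        ]
 [ 642.57719593 -188.54221104   30.        ]] [[ 468.3036411   160.26701027   30.        ]
 [ 440.94494441 -168.41282338   30.        ]]
335.8902521446248 204.1566725672676 329.81651161208964
yaw -0.0853468623399034
[555.94779162 -12.6570224   30.        ]
[array([492.72862296, 128.24484669,  70.        ]), array([ 469.71293527, -140.77239833,   70.        ])]
[((275.5, 226.2142791748047), 5.929099082946777, array([492.3, 126.6,  68. ])), ((382.5, 235.5), 12.980854988098145, array([ 474.9, -170.8,   68. ]))]
```

```bash
python3 - <<'E'
from h import *
c=read_camera("wrist"); p,T=tool()
print("tool axes (cols)\n",T.as_matrix().round(3))
print("cam pos in tool",T.inv().apply(c["position"]-p).round(1))
print("cam axes in tool (cols)\n",(T.inv()*R.from_quat(c["rotation"])).as_matrix().round(3))
E
```

```text
tool axes (cols)
 [[-0.921  0.39  -0.   ]
 [ 0.39   0.921 -0.   ]
 [ 0.    -0.    -1.   ]]
cam pos in tool [  82.1    1.3 -153.1]
cam axes in tool (cols)
 [[ 0.    -0.958 -0.287]
 [ 1.     0.    -0.001]
 [ 0.001 -0.287  0.958]]
```

```bash
cat > pl.py <<'E'
from h import *
YAW=-0.0853
SR=R.from_euler('z',YAW)
def Rt(tilt=0,spin=0,yaw=YAW):
    # tool x=-stand x, y=stand y, z down ; tilt forward (z toward +stand x) by tilt; spin about tool z first
    base=R.from_matrix(np.array([[-1,0,0],[0,1,0],[0,0,-1.]]))
    return R.from_euler('z',yaw)*R.from_euler('y',-tilt)*base*R.from_euler('z',spin)
def plan(pos,Rg):
    p,T=tool(); 
    print("rotvec local",(T.inv()*Rg).as_rotvec().round(3),"| travel cm in current axes",(T.inv().apply(np.array(pos)-p)/10).round(2),"| in target axes",(Rg.inv().apply(np.array(pos)-p)/10).round(2))
E
python3 - <<'E'
from pl import *
plan([400,135,230],Rt())
E
```

```text
rotvec local [-0.    -0.    -0.316] | travel cm in current axes [-31.56 -34.46   0.09] | in target axes [-19.31 -42.55   0.08]
```

```bash
python3 -m handwheel '[{"travel":[0,0,0],"turn":[0,0,-0.08],"claw":9.1},{"travel":[0,0,0],"turn":[0,0,-0.08],"claw":9.1},{"travel":[0,0,0],"turn":[0,0,-0.08],"claw":9.1},{"travel":[0,0,0],"turn":[0,0,-0.076],"claw":9.1},{"travel":[-1.35,-3,0],"turn":[0,0,0],"claw":9.1},{"travel":[-1.35,-3,0],"turn":[0,0,0],"claw":9.1},{"travel":[-1.35,-3,0],"turn":[0,0,0],"claw":9.1},{"travel":[-1.35,-3,0],"turn":[0,0,0],"claw":9.1},{"travel":[-1.35,-3,0],"turn":[0,0,0],"claw":9.1},{"travel":[-1.35,-3,0],"turn":[0,0,0],"claw":9.1}]'
python3 -m handwheel '[{"travel":[-1.35,-3,0],"turn":[0,0,0],"claw":9.1},{"travel":[-1.35,-3,0],"turn":[0,0,0],"claw":9.1},{"travel":[-1.35,-3,0],"turn":[0,0,0],"claw":9.1},{"travel":[-1.35,-3,0],"turn":[0,0,0],"claw":9.1},{"travel":[-1.35,-3,0],"turn":[0,0,0],"claw":9.1},{"travel":[-1.35,-3,0],"turn":[0,0,0],"claw":9.1},{"travel":[-1.35,-3,0],"turn":[0,0,0],"claw":9.1},{"travel":[-1.35,-3,0],"turn":[0,0,0],"claw":9.1},{"travel":[0,0,0],"turn":[0,0,0],"claw":9.1}]'
python3 - <<'E'
from pl import *
plan([400,135,230],Rt()); print(observe()["joints"])
c=read_camera("wrist"); cv2.imwrite("pics/c1.png",c["img"][:,:,::-1])
E
```

```text
clock: 1.18
ee_pos: [309.5, 387.8, 231.0]
ee_rot: [0.042, 0.999, 0.0, 0.0]
contact_force: [1.4, 1.1, -0.1]
finger_gap: 90.9
clock: 1.93
ee_pos: [398.3, 136.9, 231.2]
ee_rot: [0.044, 0.999, -0.0, 0.001]
contact_force: [0.0, 0.2, 0.1]
finger_gap: 91.0
rotvec local [-0.001  0.001 -0.003] | travel cm in current axes [-0.19 -0.18  0.12] | in target axes [-0.19 -0.18  0.12]
[ 1.90158741e-01  2.06400224e-01  1.81627785e+00 -1.40512417e-03
  1.11792262e+00 -1.29192582e+00]
```

View pics/c1.png

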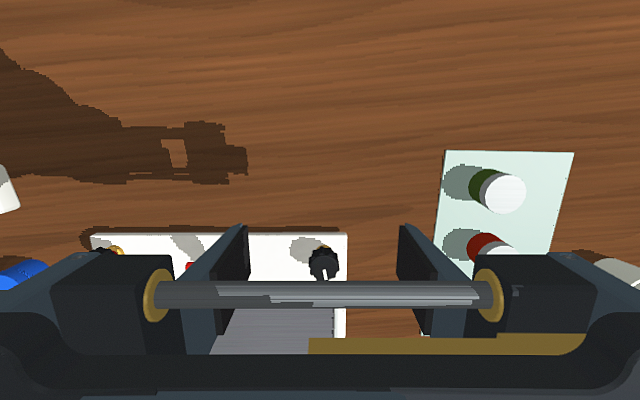

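```bash
python3 - <<'E'
from pl import *
knob=np.array([492.5,127.5,60])
for th in (0.9,1.05,1.2):
    G=Rt(th); off=G.apply([82.1,1.3,-153.1])
    cam=knob+SR.apply([-130,0,0])+[0,0,18]
    print(th,"TCP",(cam-off).round(1)); plan(cam-off,G)
E
```

```text
0.9 TCP [533.2 122.7  47.1]
rotvec local [-0.002 -0.899 -0.003] | travel cm in current axes [-13.65  -0.4   18.4 ] | in target axes [ 5.92 -0.45 22.13]
1.05 TCP [535.9 122.5  73. ]
rotvec local [-0.002 -1.049 -0.003] | travel cm in current axes [-13.92  -0.39  15.81] | in target axes [ 6.78 -0.45 19.94]
1.2 TCP [534.7 122.6  99. ]
rotvec local [-0.002 -1.199 -0.003] | travel cm in current axes [-13.8   -0.4   13.21] | in target axes [ 7.3  -0.45 17.65]
```

```bash
python3 -m handwheel '[{"travel":[-3,0,0],"turn":[0,0,0],"claw":9.1},{"travel":[-3,0,0],"turn":[0,0,0],"claw":9.1},{"travel":[-3,0,0],"turn":[0,0,0],"claw":9.1},{"travel":[-1,0,0],"turn":[0,-0.1,0],"claw":9.1},{"travel":[0,0,0],"turn":[0,-0.1,0],"claw":9.1},{"travel":[0,0,0],"turn":[0,-0.1,0],"claw":9.1},{"travel":[0,0,0],"turn":[0,-0.1,0],"claw":9.1},{"travel":[0,0,0],"turn":[0,-0.1,0],"claw":9.1},{"travel":[0,0,0],"turn":[0,-0.1,0],"claw":9.1},{"travel":[0,0,0],"turn":[0,-0.1,0],"claw":9.1}]'
python3 -m handwheel '[{"travel":[0,0,0],"turn":[0,-0.1,0],"claw":9.1},{"travel":[0,0,0],"turn":[0,-0.1,0],"claw":9.1},{"travel":[0,0,0],"turn":[0,-0.1,0],"claw":9.1},{"travel":[0,0,0],"turn":[0,-0.1,0],"claw":9.1},{"travel":[0,0,0],"turn":[0,-0.1,0],"claw":9.1},{"travel":[0,0,0],"turn":[0,0,0],"claw":9.1},{"travel":[0,0,0],"turn":[0,0,0],"claw":9.1}]'
python3 - <<'E'
from pl import *
plan([500,126,110],Rt(1.2)); print(observe()["joints"])
c=read_camera("wrist"); cv2.imwrite("pics/c2.png",c["img"][:,:,::-1])
E
```

```text
clock: 2.82
ee_pos: [496.4, 127.7, 230.8]
ee_rot: [0.044, 0.952, -0.02, 0.303]
contact_force: [1.2, -1.0, -0.1]
finger_gap: 91.4
clock: 3.4
ee_pos: [508.6, 124.0, 306.5]
ee_rot: [0.045, 0.909, -0.036, 0.413]
contact_force: [0.2, 0.0, 0.6]
finger_gap: 90.9
rotvec local [-0.037 -0.345  0.01 ] | travel cm in current axes [15.4   0.65 12.22] | in target axes [18.63  0.13  6.31]
[ 0.35274877  0.09756769  2.11248001 -1.22300236  0.38645288 -0.07436858]
```

View pics/c2.png

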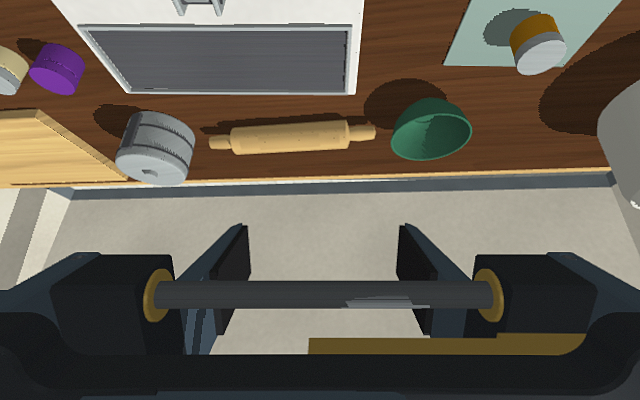

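```bash
python3 -m handwheel '[{"travel":[0,0,0],"turn":[0.02,0.1,0],"claw":9.1},{"travel":[0,0,0],"turn":[0,0.1,0],"claw":9.1},{"travel":[0,0,0],"turn":[0,0.1,0],"claw":9.1},{"travel":[0,0,0],"turn":[0,0.1,0],"claw":9.1},{"travel":[0,0,0],"turn":[0,0.1,0],"claw":9.1},{"travel":[0,0,0],"turn":[0,0.1,0],"claw":9.1},{"travel":[0,0,0],"turn":[0,0.1,0],"claw":9.1},{"travel":[0,0,0],"turn":[0,0.1,0],"claw":9.1},{"travel":[0,0,0],"turn":[0,0.05,0],"claw":9.1}]'
python3 - <<'E'
from pl import *
plan([480,128,260],Rt(0)); print(observe()["joints"])
E
```

```text
clock: 4.2
ee_pos: [513.1, 112.2, 306.4]
ee_rot: [0.071, 0.993, -0.034, 0.091]
contact_force: [-0.1, 0.4, -0.5]
finger_gap: 91.0
rotvec local [-0.06   0.185 -0.057] | travel cm in current axes [4.29 1.32 3.85] | in target axes [3.43 1.29 4.64]
[ 0.17121405  0.21077241  1.59569618 -0.11780177  1.17634478 -1.22003824]
```

```bash
python3 -m handwheel '[{"travel":[0.8,0.4,1],"turn":[-0.03,0.09,-0.0],"claw":9.1},{"travel":[0.8,0.4,1],"turn":[-0.03,0.095,0],"claw":9.1},{"travel":[0.8,0.4,1],"turn":[0,0,0.1],"claw":9.1},{"travel":[0,0,0],"turn":[0,0,0.12],"claw":9.1},{"travel":[0,0,0],"turn":[0,0,0.12],"claw":9.1},{"travel":[0,0,0],"turn":[0,0,0.12],"claw":9.1},{"travel":[0,0,0],"turn":[0,0,0.12],"claw":9.1},{"travel":[0,0,0],"turn":[0,0,0.12],"claw":9.1},{"travel":[0,0,0],"turn":[0,0,0.12],"claw":9.1},{"travel":[0,0,0],"turn":[0,0,0.12],"claw":9.1}]'
python3 -m handwheel '[{"travel":[0,0,0],"turn":[0,0,0.12],"claw":9.1},{"travel":[0,0,0],"turn":[0,0,0.12],"claw":9.1},{"travel":[0,0,0],"turn":[0,0,0.12],"claw":9.1},{"travel":[0,0,0],"turn":[0,0,0.12],"claw":9.1},{"travel":[0,0,0],"turn":[0,0,0.12],"claw":9.1},{"travel":[0,0,0],"turn":[0,0,0.12],"claw":9.1},{"travel":[0,0,0],"turn":[0,0,0.12],"claw":9.1},{"travel":[0,0,0],"turn":[0,0,0.12],"claw":9.1},{"travel":[0,0,0],"turn":[0,0,0.12],"claw":9.1},{"travel":[0,0,0],"turn":[0,0,0.12],"claw":9.1}]'
python3 - <<'E'
from pl import *
print(observe()["joints"])
knob=np.array([492.5,127.5,60])
def Rb(th): # camera rear
    return R.from_euler('z',YAW+np.pi)*R.from_euler('y',-th)*R.from_matrix(np.diag([-1,1,-1.]))
for th in (0,0.9,1.05,1.2):
    G=Rb(th); off=G.apply([82.1,1.3,-153.1])
    cam=knob+SR.apply([150,0,0])+[0,0,22]
    print(th,"TCP",(cam-off).round(1)); plan(cam-off,G)
E
```

```text
clock: 5.03
ee_pos: [492.7, 126.1, 273.1]
ee_rot: [0.518, 0.856, 0.003, 0.002]
contact_force: [0.2, 0.6, 0.4]
finger_gap: 90.8
clock: 5.87
ee_pos: [492.8, 126.1, 273.1]
ee_rot: [0.91, 0.414, 0.003, -0.0]
contact_force: [-0.3, 0.7, -0.1]
finger_gap: 90.8
[0.13136981 0.28348263 1.57116881 0.00263873 1.28066247 0.84795048]
0 TCP [560.3 123.  -71.1]
rotvec local [-0.001 -0.007  0.939] | travel cm in current axes [ 3.99  5.21 34.46] | in target axes [ 6.75 -0.27 34.42]
0.9 TCP [471.7 130.6  51.1]
rotvec local [ 0.421 -0.838  0.874] | travel cm in current axes [-1.19 -1.93 22.18] | in target axes [16.06 -0.27 15.47]
1.05 TCP [469.  130.8  77. ]
rotvec local [ 0.491 -0.976  0.849] | travel cm in current axes [-1.33 -2.14 19.59] | in target axes [15.81 -0.27 11.84]
1.2 TCP [470.2 130.7 103. ]
rotvec local [ 0.561 -1.113  0.821] | travel cm in current axes [-1.24 -2.04 16.99] | in target axes [15.02 -0.27  8.29]
```

```bash
python3 -m handwheel '[{"travel":[0,0,0],"turn":[0,0,0.12],"claw":9.1},{"travel":[0,0,0],"turn":[0,0,0.12],"claw":9.1},{"travel":[0,0,0],"turn":[0,0,0.12],"claw":9.1},{"travel":[0,0,0],"turn":[0,0,0.12],"claw":9.1},{"travel":[0,0,0],"turn":[0,0,0.12],"claw":9.1},{"travel":[0,0,0],"turn":[0,0,0.12],"claw":9.1},{"travel":[0,0,0],"turn":[0,0,0.12],"claw":9.1},{"travel":[0,0,0],"turn":[0,0,0.1],"claw":9.1},{"travel":[0,0,0],"turn":[0,-0.1,0],"claw":9.1},{"travel":[0,0,0],"turn":[0,-0.1,0],"claw":9.1}]'
python3 -m handwheel '[{"travel":[0,0,0],"turn":[0,-0.1,0],"claw":9.1},{"travel":[0,0,0],"turn":[0,-0.1,0],"claw":9.1},{"travel":[0,0,0],"turn":[0,-0.1,0],"claw":9.1},{"travel":[0,0,0],"turn":[0,-0.1,0],"claw":9.1},{"travel":[0,0,0],"turn":[0,-0.1,0],"claw":9.1},{"travel":[0,0,0],"turn":[0,-0.1,0],"claw":9.1},{"travel":[0,0,0],"turn":[0,-0.1,0],"claw":9.1},{"travel":[0,0,0],"turn":[0,-0.1,0],"claw":9.1},{"travel":[0,0,0],"turn":[0,-0.1,0],"claw":9.1}]'
cat >> pl.py <<'E'
def Rb(th):
    return R.from_euler('z',YAW+np.pi)*R.from_euler('y',-th)*R.from_matrix(np.diag([-1,1,-1.]))
E
python3 - <<'E'
from pl import *
print(observe()["joints"])
plan([470.2,130.7,103],Rb(1.2)); plan([470.2,130.7,103],Rb(1.1))
E
```

```text
clock: 6.7
ee_pos: [492.0, 126.3, 274.2]
ee_rot: [0.994, -0.04, -0.098, -0.006]
contact_force: [0.4, -0.2, -0.8]
finger_gap: 90.9
clock: 7.45
ee_pos: [493.3, 126.0, 273.1]
ee_rot: [0.852, -0.033, -0.522, -0.023]
contact_force: [0.2, 0.1, -0.1]
finger_gap: 90.9
[0.05262855 0.87000103 0.96929195 0.17633868 2.38940316 1.7576953 ]
rotvec local [ 0.003 -0.101  0.005] | travel cm in current axes [14.08 -0.22  9.83] | in target axes [15.   -0.28  8.35]
rotvec local [ 0.003 -0.001  0.006] | travel cm in current axes [14.08 -0.22  9.83] | in target axes [14.1  -0.28  9.81]
```

```bash
python3 -m handwheel '[{"travel":[2.2,0,1.5],"turn":[0,0,0],"claw":9.1},{"travel":[2.2,0,1.5],"turn":[0,0,0],"claw":9.1},{"travel":[2.2,0,1.5],"turn":[0,0,0],"claw":9.1},{"travel":[2.2,0,1.5],"turn":[0,0,0],"claw":9.1},{"travel":[2.2,0,1.5],"turn":[0,0,0],"claw":9.1},{"travel":[1.5,0,1.2],"turn":[0,0,0],"claw":9.1},{"travel":[0,0,0],"turn":[0,0,0],"claw":9.1}]'
python3 - <<'E'
from pl import *
c=read_camera("wrist"); cv2.imwrite("pics/c3.png",c["img"][:,:,::-1]); print(c["position"])
plan([470.2,130.7,103],Rb(1.1))
E
```

```text
clock: 8.03
ee_pos: [471.3, 128.3, 119.3]
ee_rot: [0.852, -0.034, -0.522, -0.022]
contact_force: [-0.2, -0.4, -0.6]
finger_gap: 91.1
[644.6763296  115.78607024 115.92890729]
rotvec local [ 0.003 -0.003  0.005] | travel cm in current axes [ 1.54 -0.22  1.05] | in target axes [ 1.54 -0.22  1.04]
```

View pics/c3.png

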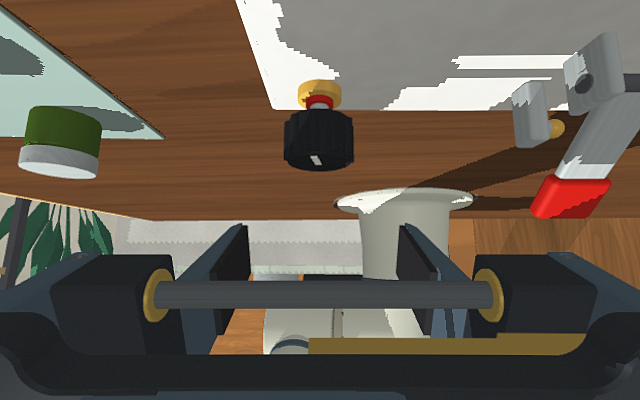

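```bash
python3 -m handwheel '[{"travel":[1,0,0.5],"turn":[0,0,0],"claw":9.1},{"travel":[1,0,0.5],"turn":[0,0,0],"claw":9.1},{"travel":[0,0,0],"turn":[0,0,0],"claw":9.1}]'
python3 - <<'E'
from pl import *
c=read_camera("wrist"); cv2.imwrite("pics/c4.png",cv2.resize(c["img"][40:180,260:380,::-1][::-1,::-1],None,fx=5,fy=5,interpolation=cv2.INTER_NEAREST)[:600]); print(c["position"])
E
```

```text
clock: 8.33
ee_pos: [473.6, 128.2, 99.4]
ee_rot: [0.854, -0.033, -0.519, -0.023]
contact_force: [-0.3, -0.1, -0.7]
finger_gap: 90.7
[647.00606224 115.76524869  97.13769928]
```

View pics/c4.png

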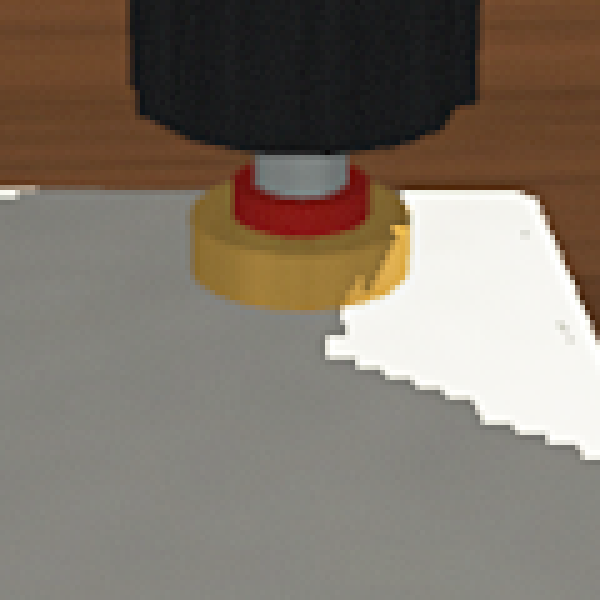

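```bash
python3 - <<'E'
from pl import *
c=read_camera("top")
for n,uv,z in [("tiffin",(399,134),98),("bowl",(235,137),60),("pin",(315,134),40),("timer",(425,273),36),("vin",(505,200),100),("cup",(140,193),60)]: print(n,onz(c,[uv],z).round(0))
w=read_camera("wrist"); o,d=ray(w,[(319,100)]); t=(492-o[0])/d[0,0]; print("left knob axis",(o+d[0]*t).round(1))
E
python3 -m handwheel '[{"travel":[-2.8,0,-1.4],"turn":[0,0,0],"claw":9.1},{"travel":[-2.8,0,-1.4],"turn":[0,0,0],"claw":9.1},{"travel":[0,3,0],"turn":[0,0,0],"claw":9.1},{"travel":[0,3,0],"turn":[0,0,0],"claw":9.1},{"travel":[0,3,0],"turn":[0,0,0],"claw":9.1},{"travel":[0,3,0],"turn":[0,0,0],"claw":9.1},{"travel":[0,3,0],"turn":[0,0,0],"claw":9.1},{"travel":[0,3,0],"turn":[0,0,0],"claw":9.1},{"travel":[0,3,0],"turn":[0,0,0],"claw":9.1},{"travel":[0,3,0],"turn":[0,0,0],"claw":9.1}]'
python3 - <<'E'
from pl import *
plan(np.array([473.6,128.2,99.4])+SR.apply([0,-270,0]),Rb(1.1))
E
```

```text
tiffin [[ 756. -209.   98.]]
bowl [[745. 254.  60.]]
pin [[765.  25.  40.]]
timer [[ 375. -294.   36.]]
vin [[ 579. -494.  100.]]
cup [[576. 514.  60.]]
left knob axis [492.  130.9  10.9]
clock: 9.32
ee_pos: [453.5, -112.6, 163.2]
ee_rot: [0.854, -0.033, -0.518, -0.023]
contact_force: [0.9, -0.0, 0.0]
finger_gap: 91.0
rotvec local [ 0.002 -0.009  0.006] | travel cm in current axes [5.63 2.86 2.99] | in target axes [5.67 2.84 2.94]
```

```bash
python3 -m handwheel '[{"travel":[0,2.8,0],"turn":[0,0,0],"claw":9.1},{"travel":[2.8,0,1.4],"turn":[0,0,0],"claw":9.1},{"travel":[2.8,0,1.4],"turn":[0,0,0],"claw":9.1},{"travel":[0,0,0],"turn":[0,0,0],"claw":9.1}]'
python3 - <<'E'
from pl import *
c=read_camera("wrist"); cv2.imwrite("pics/c5.png",cv2.resize(c["img"][40:180,260:380,::-1][::-1,::-1],None,fx=5,fy=5,interpolation=cv2.INTER_NEAREST)[:600]); print(c["position"])
E
```

```text
clock: 9.65
ee_pos: [450.9, -138.8, 96.5]
ee_rot: [0.853, -0.033, -0.521, -0.024]
contact_force: [0.3, -0.5, -0.8]
finger_gap: 90.5
[ 624.22197026 -151.46925613   93.61183227]
```

View pics/c5.png

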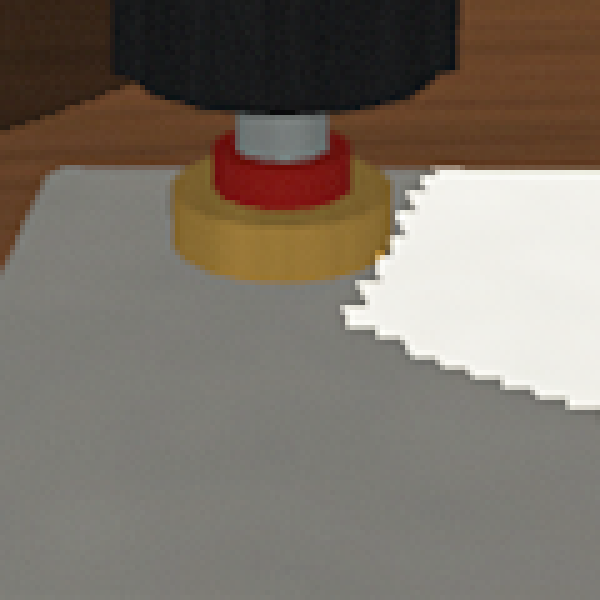

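```bash
python3 -m handwheel '[{"travel":[-2.8,0,-1.4],"turn":[0,0,0],"claw":9.1},{"travel":[-2.8,0,-1.4],"turn":[0,0,0],"claw":9.1},{"travel":[-2.8,0,-1.4],"turn":[0,0,0],"claw":9.1},{"travel":[0,0,0],"turn":[0,0.11,0],"claw":9.1},{"travel":[0,0,0],"turn":[0,0.11,0],"claw":9.1},{"travel":[0,0,0],"turn":[0,0.11,0],"claw":9.1},{"travel":[0,0,0],"turn":[0,0.11,0],"claw":9.1},{"travel":[0,0,0],"turn":[0,0.11,0],"claw":9.1},{"travel":[0,0,0],"turn":[0,0.11,0],"claw":9.1},{"travel":[0,0,0],"turn":[0,0.11,0],"claw":9.1}]'
python3 -m handwheel '[{"travel":[0,0,0],"turn":[0,0.11,0],"claw":9.1},{"travel":[0,0,0],"turn":[0,0.11,0],"claw":9.1},{"travel":[0,0,0],"turn":[0,0.11,0],"claw":9.1},{"travel":[0,0,0],"turn":[0,0,-0.12],"claw":9.1},{"travel":[0,0,0],"turn":[0,0,-0.12],"claw":9.1},{"travel":[0,0,0],"turn":[0,0,-0.12],"claw":9.1},{"travel":[0,0,0],"turn":[0,0,-0.12],"claw":9.1},{"travel":[0,0,0],"turn":[0,0,-0.12],"claw":9.1},{"travel":[0,0,0],"turn":[0,0,-0.12],"claw":9.1},{"travel":[0,0,0],"turn":[0,0,-0.12],"claw":9.1}]'
python3 -m handwheel '[{"travel":[0,0,0],"turn":[0,0,-0.12],"claw":9.1},{"travel":[0,0,0],"turn":[0,0,-0.12],"claw":9.1},{"travel":[0,0,0],"turn":[0,0,-0.12],"claw":9.1},{"travel":[0,0,0],"turn":[0,0,-0.12],"claw":9.1},{"travel":[0,0,0],"turn":[0,0,-0.12],"claw":9.1},{"travel":[0,0,0],"turn":[0,0,-0.12],"claw":9.1},{"travel":[0,0,0],"turn":[0,0,-0.12],"claw":9.1},{"travel":[0,0,0],"turn":[0,0,-0.12],"claw":9.1},{"travel":[0,0,0],"turn":[0,0,-0.12],"claw":9.1},{"travel":[0,0,0],"turn":[0,0,-0.12],"claw":9.1}]'
python3 -m handwheel '[{"travel":[0,0,0],"turn":[0,0,-0.12],"claw":9.1},{"travel":[0,0,0],"turn":[0,0,-0.12],"claw":9.1},{"travel":[0,0,0],"turn":[0,0,-0.12],"claw":9.1},{"travel":[0,0,0],"turn":[0,0,-0.12],"claw":9.1},{"travel":[0,0,0],"turn":[0,0,-0.12],"claw":9.1},{"travel":[0,0,0],"turn":[0,0,-0.12],"claw":9.1},{"travel":[0,0,0],"turn":[0,0,-0.12],"claw":9.1},{"travel":[0,0,0],"turn":[0,0,-0.12],"claw":9.1},{"travel":[0,0,0],"turn":[0,0,-0.12],"claw":9.1},{"travel":[0,0,0],"turn":[0,0,0],"claw":9.1}]'
python3 - <<'E'
from pl import *
print(observe()["joints"])
plan([455,-141,200],Rt())
E
```

```text
clock: 10.53
ee_pos: [451.5, -139.0, 196.5]
ee_rot: [0.987, -0.039, -0.156, -0.008]
contact_force: [-0.0, -0.2, -0.6]
finger_gap: 90.9
clock: 11.37
ee_pos: [450.8, -138.8, 195.7]
ee_rot: [0.927, 0.374, 0.005, 0.001]
contact_force: [0.3, 0.1, -0.3]
finger_gap: 90.9
clock: 12.2
ee_pos: [450.8, -138.8, 195.7]
ee_rot: [0.554, 0.832, 0.004, 0.003]
contact_force: [-0.5, -0.3, -0.6]
finger_gap: 91.1
clock: 13.03
ee_pos: [450.9, -138.9, 195.5]
ee_rot: [0.047, 0.999, 0.001, 0.005]
contact_force: [-0.1, 0.2, 0.5]
finger_gap: 91.1
[-0.42999618  0.32114922  1.76377023  0.0073521   1.04882561 -1.91013129]
rotvec local [ 0.003  0.01  -0.009] | travel cm in current axes [-0.43 -0.17 -0.44] | in target axes [-0.43 -0.18 -0.45]
```

```bash
python3 - <<'E'
from pl import *
c=read_camera("wrist"); crop(c,220,180,420,300,4,"d1.png")
E
```

```text
(no output)
```

View pics/d1.png

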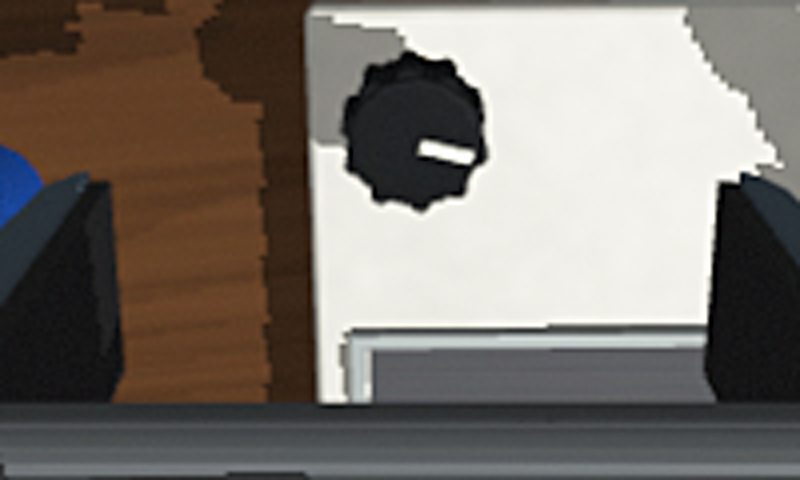

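```bash
python3 - <<'E'
from pl import *
c=read_camera("wrist"); k=onz(c,[(323.5,216)],68)[0]; print(k); plan([k[0],k[1],58],Rt())
E
```

```text
[ 468.8173734  -138.55837587   68.        ]
rotvec local [ 0.004  0.009 -0.02 ] | travel cm in current axes [-1.65  0.18 13.72] | in target axes [-1.78  0.19 13.7 ]
```

```bash
python3 -m handwheel '[{"travel":[0,0,0],"turn":[0.004,0.009,-0.015],"claw":9.1},{"travel":[-1.78,0.19,0],"turn":[0,0,0],"claw":9.1},{"travel":[0,0,3.2],"turn":[0,0,0],"claw":7},{"travel":[0,0,3.2],"turn":[0,0,0],"claw":7},{"travel":[0,0,3.2],"turn":[0,0,0],"claw":7},{"travel":[0,0,2.2],"turn":[0,0,0],"claw":7},{"travel":[0,0,1],"turn":[0,0,0],"claw":7},{"travel":[0,0,0.6],"turn":[0,0,0],"claw":7},{"travel":[0,0,0],"turn":[0,0,0],"claw":7}]'
python3 - <<'E'
from pl import *
plan([468.8,-138.6,58],Rt())
E
```

```text
clock: 13.88
ee_pos: [468.3, -138.5, 58.9]
ee_rot: [0.044, 0.999, 0.0, -0.001]
contact_force: [0.0, -0.5, 1.0]
finger_gap: 70.1
rotvec local [ 0.001 -0.003 -0.003] | travel cm in current axes [-0.06 -0.    0.09] | in target axes [-0.06 -0.    0.09]
```

Close on the knob gradually, then check forces.

```bash
python3 -m handwheel '[{"travel":[0,0,0],"turn":[0,0,0],"claw":5},{"travel":[0,0,0],"turn":[0,0,0],"claw":4},{"travel":[0,0,0],"turn":[0,0,0],"claw":3.6},{"travel":[0,0,0],"turn":[0,0,0],"claw":3},{"travel":[0,0,0],"turn":[0,0,0],"claw":2.5},{"travel":[0,0,0],"turn":[0,0,0],"claw":2.5},{"travel":[0,0,0],"turn":[0,0,0],"claw":2.5},{"travel":[0,0,0],"turn":[0,0,0],"claw":2.5}]'
python3 - <<'E'
from workcell import observe
s=observe();print(s["torque"],s["contact_force"],s["joints"][5])
E
```

```text
clock: 14.55
ee_pos: [468.8, -139.3, 60.0]
ee_rot: [0.043, 0.999, -0.0, -0.0]
contact_force: [-2.5, -7.0, 3.5]
finger_gap: 33.5
[-0.98278207  0.37796216  0.03117421] [-2.46810671 -7.01737463  3.53444975] -1.8936008202007946
```

```bash
python3 -m handwheel '[{"travel":[0,0,0],"turn":[0,0,0.1],"claw":2.5},{"travel":[0,0,0],"turn":[0,0,0.1],"claw":2.5},{"travel":[0,0,0],"turn":[0,0,0.1],"claw":2.5},{"travel":[0,0,0],"turn":[0,0,0.1],"claw":2.5},{"travel":[0,0,0],"turn":[0,0,0.1],"claw":2.5},{"travel":[0,0,0],"turn":[0,0,0.1],"claw":2.5},{"travel":[0,0,0],"turn":[0,0,0.1],"claw":2.5},{"travel":[0,0,0],"turn":[0,0,0.1],"claw":2.5},{"travel":[0,0,0],"turn":[0,0,0.1],"claw":2.5},{"travel":[0,0,0],"turn":[0,0,0.1],"claw":2.5}]'
python3 - <<'E'
from workcell import observe
s=observe();print(s["torque"],s["contact_force"],s["joints"][5])
E
```

```text
clock: 15.38
ee_pos: [469.3, -139.1, 59.8]
ee_rot: [0.519, 0.855, -0.0, 0.0]
contact_force: [3.9, -2.1, -6.0]
finger_gap: 33.2
[ 0.00220189 -1.19057063  0.16680594] [ 3.92579798 -2.10946743 -5.97566126] -0.8887316820553676
```

```bash
python3 -m handwheel '[{"travel":[0,0,0.01],"turn":[0,0,0.1],"claw":2.5},{"travel":[0,0,0.01],"turn":[0,0,0.1],"claw":2.5},{"travel":[0,0,0.01],"turn":[0,0,0.1],"claw":2.5},{"travel":[0,0,0.01],"turn":[0,0,0.1],"claw":2.5},{"travel":[0,0,0.01],"turn":[0,0,0.1],"claw":2.5},{"travel":[0,0,0.01],"turn":[0,0,0.1],"claw":2.5},{"travel":[0,0,0.01],"turn":[0,0,0.1],"claw":2.5},{"travel":[0,0,0],"turn":[0,0,0.1],"claw":2.5},{"travel":[0,0,0],"turn":[0,0,0.1],"claw":2.5},{"travel":[0,0,0],"turn":[0,0,0.1],"claw":2.5}]'
python3 - <<'E'
from workcell import observe
s=observe();print(s["torque"],s["contact_force"],s["joints"][5])
E
```

```text
clock: 16.22
ee_pos: [469.9, -139.5, 59.5]
ee_rot: [0.865, 0.501, 0.0, 0.001]
contact_force: [2.1, -4.3, 2.2]
finger_gap: 33.4
[-0.89872731 -0.92350796  0.11025132] [ 2.10756536 -4.2927114   2.20718815] 0.11125441140398026
```

```bash
python3 -m handwheel '[{"travel":[0,0,0],"turn":[0,0,0.1],"claw":2.5},{"travel":[0,0,0],"turn":[0,0,0.1],"claw":2.5},{"travel":[0,0,0],"turn":[0,0,0.1],"claw":2.5},{"travel":[0,0,0],"turn":[0,0,0.1],"claw":2.5},{"travel":[0,0,0],"turn":[0,0,0.1],"claw":2.5},{"travel":[0,0,0],"turn":[0,0,0.1],"claw":2.5},{"travel":[0,0,0],"turn":[0,0,0.1],"claw":2.5},{"travel":[0,0,0],"turn":[0,0,0.1],"claw":2.5},{"travel":[0,0,0],"turn":[0,0,0.1],"claw":2.5},{"travel":[0,0,0],"turn":[0,0,0.1],"claw":2.5}]'
python3 -m handwheel '[{"travel":[0,0,0],"turn":[0,0,0.1],"claw":2.5},{"travel":[0,0,0],"turn":[0,0,0.1],"claw":2.5},{"travel":[0,0,0],"turn":[0,0,0.1],"claw":2.5},{"travel":[0,0,0],"turn":[0,0,0.1],"claw":2.5},{"travel":[0,0,0],"turn":[0,0,0.1],"claw":2.5},{"travel":[0,0,0],"turn":[0,0,0.1],"claw":2.5},{"travel":[0,0,0],"turn":[0,0,0.1],"claw":2.5},{"travel":[0,0,0],"turn":[0,0,0],"claw":2.5}]'
python3 - <<'E'
from workcell import observe
s=observe();print(s["torque"],s["contact_force"],s["joints"][5])
E
```

```text
clock: 17.05
ee_pos: [469.9, -139.7, 59.5]
ee_rot: [1.0, 0.025, 0.001, 0.001]
contact_force: [2.5, -5.8, 1.1]
finger_gap: 33.4
clock: 17.72
ee_pos: [470.0, -139.8, 59.5]
ee_rot: [0.947, -0.32, 0.001, 0.0]
contact_force: [3.6, -5.8, 0.9]
finger_gap: 33.4
[-1.28057545 -0.62801457 -0.08754354] [ 3.59342299 -5.84552351  0.90581943] 1.8133840031830488
```

```bash
python3 -m handwheel '[{"travel":[0,0,0],"turn":[0,0,0],"claw":4},{"travel":[0,0,0],"turn":[0,0,0],"claw":5},{"travel":[0,0,0],"turn":[0,0,0],"claw":7},{"travel":[0,0,-1],"turn":[0,0,0],"claw":7},{"travel":[0,0,-3],"turn":[0,0,0],"claw":9.1},{"travel":[0,0,-3.5],"turn":[0,0,0],"claw":9.1},{"travel":[0,0,-3.5],"turn":[0,0,0],"claw":9.1},{"travel":[0,0,-3.5],"turn":[0,0,0],"claw":9.1}]'
python3 - <<'E'
from pl import *
plan([475,129,200],Rt())
print(observe()["joints"][5])
c=read_camera("top"); crop(c,255,155,400,260,5,"d2.png")
E
```

```text
clock: 18.38
ee_pos: [468.1, -138.4, 205.5]
ee_rot: [0.948, -0.317, -0.001, -0.0]
contact_force: [2.2, -0.8, 0.5]
finger_gap: 84.0
rotvec local [0.003 0.    2.582] | travel cm in current axes [-15.52 -21.78   0.57] | in target axes [ 1.59 26.7   0.55]
1.8060025283759273
```

View pics/d2.png

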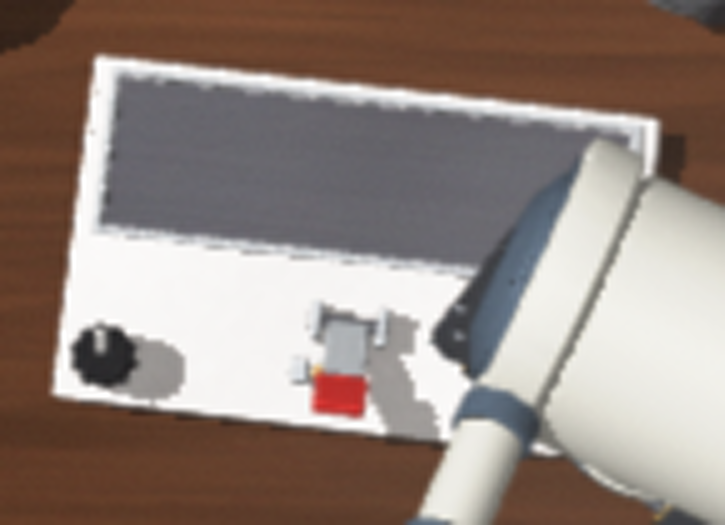

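```bash
for i in 1 2 3; do python3 -m handwheel '[{"travel":[0,0,0],"turn":[0,0,-0.12],"claw":9.1},{"travel":[0,0,0],"turn":[0,0,-0.12],"claw":9.1},{"travel":[0,0,0],"turn":[0,0,-0.12],"claw":9.1},{"travel":[0,0,0],"turn":[0,0,-0.12],"claw":9.1},{"travel":[0,0,0],"turn":[0,0,-0.12],"claw":9.1},{"travel":[0,0,0],"turn":[0,0,-0.12],"claw":9.1},{"travel":[0,0,0],"turn":[0,0,-0.12],"claw":9.1},{"travel":[0,0,0],"turn":[0,0,-0.12],"claw":9.1},{"travel":[0,0,0],"turn":[0,0,-0.12],"claw":9.1},{"travel":[0,0,0],"turn":[0,0,-0.12],"claw":9.1}]' | tail -1; done
python3 -m handwheel '[{"travel":[0.15,3,0],"turn":[0,0,-0.1],"claw":9.1},{"travel":[0.15,3,0],"turn":[0,0,0],"claw":9.1},{"travel":[0.15,3,0],"turn":[0,0,0],"claw":9.1},{"travel":[0.15,3,0],"turn":[0,0,0],"claw":9.1},{"travel":[0.15,3,0],"turn":[0,0,0],"claw":9.1},{"travel":[0.15,3,0],"turn":[0,0,0],"claw":9.1},{"travel":[0.15,3,0],"turn":[0,0,0],"claw":9.1},{"travel":[0.15,3,0],"turn":[0,0,0],"claw":9.1},{"travel":[0.15,2.7,0],"turn":[0,0,0],"claw":9.1},{"travel":[0,0,0],"turn":[0,0,0],"claw":9.1}]'
python3 - <<'E'
from pl import *
plan([475,129,200],Rt())
c=read_camera("wrist"); crop(c,220,180,420,300,4,"d3.png"); print(observe()["joints"][5])
E
```

```text
finger_gap: 90.8
finger_gap: 90.9
finger_gap: 91.2
clock: 21.77
ee_pos: [481.1, 131.9, 203.9]
ee_rot: [0.042, 0.999, 0.001, -0.001]
contact_force: [0.3, 0.2, 0.3]
finger_gap: 91.1
rotvec local [ 0.001 -0.002  0.001] | travel cm in current axes [ 0.59 -0.34  0.39] | in target axes [ 0.59 -0.34  0.39]
-1.34395814635598
```

View pics/d3.png

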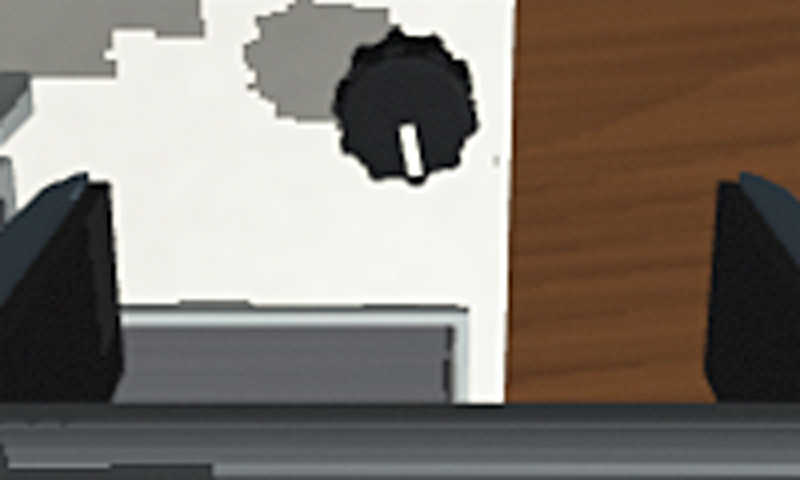

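```bash
python3 - <<'E'
from pl import *
c=read_camera("wrist"); k=onz(c,[(321.5,209.5)],68)[0]; print(k); plan([k[0]+0.8,k[1]-0.8,59],Rt())
E
```

```text
[493.39363592 128.85871368  68.        ]
rotvec local [ 0.    -0.002  0.001] | travel cm in current axes [-1.34  0.03 14.48] | in target axes [-1.32  0.03 14.48]
```

```bash
python3 -m handwheel '[{"travel":[-1.32,0,0],"turn":[0,0,0],"claw":9.1},{"travel":[0,0,3.2],"turn":[0,0,0],"claw":7},{"travel":[0,0,3.2],"turn":[0,0,0],"claw":7},{"travel":[0,0,3.2],"turn":[0,0,0],"claw":7},{"travel":[0,0,2.8],"turn":[0,0,0],"claw":7},{"travel":[0,0,1.4],"turn":[0,0,0],"claw":7},{"travel":[0,0,0.7],"turn":[0,0,0],"claw":6},{"travel":[0,0,0],"turn":[0,0,0],"claw":5},{"travel":[0,0,0],"turn":[0,0,0],"claw":4},{"travel":[0,0,0],"turn":[0,0,0],"claw":3.6}]'
python3 -m handwheel '[{"travel":[0,0,0],"turn":[0,0,0],"claw":3},{"travel":[0,0,0],"turn":[0,0,0],"claw":2.5},{"travel":[0,0,0],"turn":[0,0,0],"claw":2.5},{"travel":[0,0,0],"turn":[0,0,0],"claw":2.5},{"travel":[0,0,0],"turn":[0,0,0],"claw":2.5}]'
python3 - <<'E'
from workcell import observe
s=observe();print(s["torque"],s["contact_force"],s["joints"][5])
E
```

```text
clock: 22.7
ee_pos: [495.1, 126.8, 60.1]
ee_rot: [0.044, 0.999, 0.0, 0.0]
contact_force: [0.2, 0.2, 0.5]
finger_gap: 46.1
clock: 23.12
ee_pos: [495.2, 127.9, 60.0]
ee_rot: [0.044, 0.999, 0.001, 0.0]
contact_force: [-0.5, 9.8, 3.6]
finger_gap: 33.2
[1.57374357 0.07596873 0.03567955] [-0.53974154  9.78010569  3.58207466] -1.3504643384041528
```

```bash
python3 -m handwheel '[{"travel":[0,0.08,0],"turn":[0,0,0],"claw":2.5},{"travel":[0,0,0.0],"turn":[0,0,0.1],"claw":2.5},{"travel":[0,0,0.01],"turn":[0,0,0.1],"claw":2.5},{"travel":[0,0,0.01],"turn":[0,0,0.1],"claw":2.5},{"travel":[0,0,0.01],"turn":[0,0,0.1],"claw":2.5},{"travel":[0,0,0],"turn":[0,0,0.1],"claw":2.5},{"travel":[0,0,0],"turn":[0,0,0.1],"claw":2.5},{"travel":[0,0,0],"turn":[0,0,0.1],"claw":2.5},{"travel":[0,0,0],"turn":[0,0,0.1],"claw":2.5},{"travel":[0,0,0],"turn":[0,0,0.1],"claw":2.5}]'
python3 - <<'E'
from workcell import observe
s=observe();print(s["torque"],s["contact_force"],s["joints"][5])
E
```

```text
clock: 23.95
ee_pos: [494.1, 127.5, 59.2]
ee_rot: [0.476, 0.88, -0.0, -0.001]
contact_force: [-1.1, -3.7, -0.4]
finger_gap: 33.2
[-1.00150506  0.58228991  0.04286575] [-1.13145144 -3.69940154 -0.44014467] -0.4440291236231412
```

```bash
python3 -m handwheel '[{"travel":[0,0,0.01],"turn":[0,0,0.1],"claw":2.5},{"travel":[0,0,0],"turn":[0,0,0.1],"claw":2.5},{"travel":[0,0,0],"turn":[0,0,0.1],"claw":2.5},{"travel":[0,0,0],"turn":[0,0,0.1],"claw":2.5},{"travel":[0,0,0],"turn":[0,0,0.1],"claw":2.5},{"travel":[0,0,0],"turn":[0,0,0.1],"claw":2.5},{"travel":[0,0,0],"turn":[0,0,0.1],"claw":2.5},{"travel":[0,0,0],"turn":[0,0,0.1],"claw":2.5},{"travel":[0,0,0],"turn":[0,0,0.1],"claw":2.5},{"travel":[0,0,0],"turn":[0,0,0.1],"claw":2.5}]'
python3 -m handwheel '[{"travel":[0,0,0],"turn":[0,0,0.1],"claw":2.5},{"travel":[0,0,0],"turn":[0,0,0.1],"claw":2.5},{"travel":[0,0,0],"turn":[0,0,0.1],"claw":2.5},{"travel":[0,0,0],"turn":[0,0,0.1],"claw":2.5},{"travel":[0,0,0],"turn":[0,0,0.1],"claw":2.5},{"travel":[0,0,0],"turn":[0,0,0.1],"claw":2.5},{"travel":[0,0,0],"turn":[0,0,0.1],"claw":2.5},{"travel":[0,0,0],"turn":[0,0,0.1],"claw":2.5},{"travel":[0,0,0],"turn":[0,0,0.1],"claw":2.5},{"travel":[0,0,0],"turn":[0,0,0.1],"claw":2.5}]'
python3 -m handwheel '[{"travel":[0,0,0],"turn":[0,0,0.1],"claw":2.5},{"travel":[0,0,0],"turn":[0,0,0],"claw":2.5},{"travel":[0,0,0],"turn":[0,0,0],"claw":4},{"travel":[0,0,0],"turn":[0,0,0],"claw":5},{"travel":[0,0,0],"turn":[0,0,0],"claw":7},{"travel":[0,0,-1],"turn":[0,0,0],"claw":7},{"travel":[0,0,-3],"turn":[0,0,0],"claw":9.1},{"travel":[0,0,-3.5],"turn":[0,0,0],"claw":9.1},{"travel":[0,0,-3.5],"turn":[0,0,0],"claw":9.1},{"travel":[0,0,-3.5],"turn":[0,0,0],"claw":9.1}]'
python3 - <<'E'
from pl import *
plan([490,128,200],Rb(0))
print(observe()["joints"][5])
E
```

```text
clock: 24.78
ee_pos: [492.7, 127.4, 58.6]
ee_rot: [0.839, 0.544, -0.002, -0.001]
contact_force: [-7.4, -1.2, -3.4]
finger_gap: 33.3
clock: 25.62
ee_pos: [492.1, 128.3, 58.3]
ee_rot: [0.997, 0.075, -0.003, -0.001]
contact_force: [-9.2, 10.4, -6.9]
finger_gap: 33.1
clock: 26.45
ee_pos: [494.4, 127.6, 206.3]
ee_rot: [1.0, 0.027, -0.0, -0.0]
contact_force: [0.8, 0.4, 0.6]
finger_gap: 83.6
rotvec local [-0.     0.001  0.14 ] | travel cm in current axes [-0.44 -0.06  0.63] | in target axes [-0.44 -0.    0.63]
1.6512520495067524
```

Now tilt and look from the rear at the left knob.

```bash
python3 -m handwheel '[{"travel":[0,0,-2],"turn":[0,0,0.1],"claw":9.1},{"travel":[0,0,0],"turn":[0,-0.1,0.04],"claw":9.1},{"travel":[0,0,0],"turn":[0,-0.1,0],"claw":9.1},{"travel":[0,0,0],"turn":[0,-0.1,0],"claw":9.1},{"travel":[0,0,0],"turn":[0,-0.1,0],"claw":9.1},{"travel":[0,0,0],"turn":[0,-0.1,0],"claw":9.1},{"travel":[0,0,0],"turn":[0,-0.1,0],"claw":9.1},{"travel":[0,0,0],"turn":[0,-0.1,0],"claw":9.1},{"travel":[0,0,0],"turn":[0,-0.1,0],"claw":9.1},{"travel":[0,0,0],"turn":[0,-0.1,0],"claw":9.1}]'
python3 -m handwheel '[{"travel":[0,0,0],"turn":[0,-0.1,0],"claw":9.1},{"travel":[0,0,0],"turn":[0,-0.1,0],"claw":9.1},{"travel":[0,0,0],"turn":[0,0,0],"claw":9.1}]'
python3 - <<'E'
from pl import *
plan([473.6,128.2,99.4],Rb(1.1))
E
```

```text
clock: 27.28
ee_pos: [495.3, 127.5, 224.9]
ee_rot: [0.899, -0.039, -0.437, -0.018]
contact_force: [-0.1, -0.3, 0.2]
finger_gap: 90.8
clock: 27.53
ee_pos: [494.5, 127.3, 221.5]
ee_rot: [0.849, -0.037, -0.527, -0.022]
contact_force: [0.4, 1.2, -1.4]
finger_gap: 90.9
rotvec local [ 0.001  0.011 -0.002] | travel cm in current axes [10.02  0.06  7.29] | in target axes [9.93 0.08 7.41]
```

```bash
python3 -m handwheel '[{"travel":[2.5,0,1.85],"turn":[0,0.01,0],"claw":9.1},{"travel":[2.5,0,1.85],"turn":[0,0,0],"claw":9.1},{"travel":[2.5,0,1.85],"turn":[0,0,0],"claw":9.1},{"travel":[2.4,0,1.8],"turn":[0,0,0],"claw":9.1},{"travel":[0,0,0],"turn":[0,0,0],"claw":9.1},{"travel":[0,0,0],"turn":[0,0,0],"claw":9.1}]'
python3 - <<'E'
from pl import *
c=read_camera("wrist"); cv2.imwrite("pics/e1.png",cv2.resize(c["img"][40:180,260:380,::-1][::-1,::-1],None,fx=5,fy=5,interpolation=cv2.INTER_NEAREST)[:600]); print(c["position"])
E
```

```text
clock: 28.03
ee_pos: [474.9, 129.2, 102.9]
ee_rot: [0.854, -0.037, -0.518, -0.021]
contact_force: [0.2, -0.3, 0.4]
finger_gap: 91.1
[648.2717104  115.95196788 101.13286571]
```

View pics/e1.png

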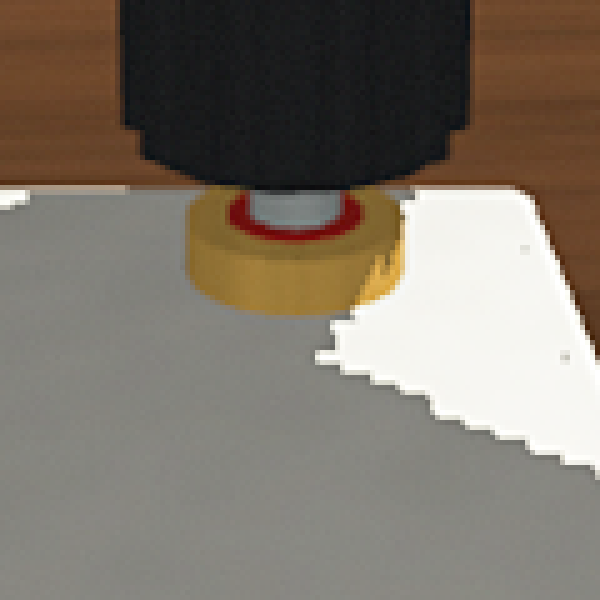

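```bash
python3 -m handwheel '[{"travel":[-2.8,0,-1.4],"turn":[0,0,0],"claw":9.1},{"travel":[-2.8,0,-1.4],"turn":[0,0,0],"claw":9.1},{"travel":[0,3.2,0],"turn":[0,0,0],"claw":9.1},{"travel":[0,3.2,0],"turn":[0,0,0],"claw":9.1},{"travel":[0,3.2,0],"turn":[0,0,0],"claw":9.1},{"travel":[0,3.2,0],"turn":[0,0,0],"claw":9.1},{"travel":[0,3.2,0],"turn":[0,0,0],"claw":9.1},{"travel":[0,3.2,0],"turn":[0,0,0],"claw":9.1},{"travel":[0,3.2,0],"turn":[0,0,0],"claw":9.1},{"travel":[0,3.2,0],"turn":[0,0,0],"claw":9.1}]'
python3 -m handwheel '[{"travel":[0,1.4,0],"turn":[0,0,0],"claw":9.1},{"travel":[2.8,0,1.4],"turn":[0,0,0],"claw":9.1},{"travel":[2.8,0,1.4],"turn":[0,0,0],"claw":9.1},{"travel":[0.2,0,0],"turn":[0,0,0],"claw":9.1},{"travel":[0,0,0],"turn":[0,0,0],"claw":9.1}]'
python3 - <<'E'
from pl import *
c=read_camera("wrist"); cv2.imwrite("pics/e2.png",cv2.resize(c["img"][40:180,260:380,::-1][::-1,::-1],None,fx=5,fy=5,interpolation=cv2.INTER_NEAREST)[:600]); print(c["position"])
E
```

```text
clock: 28.92
ee_pos: [452.8, -127.5, 167.6]
ee_rot: [0.855, -0.037, -0.516, -0.021]
contact_force: [-0.3, 0.5, -0.4]
finger_gap: 91.0
clock: 29.33
ee_pos: [453.2, -139.7, 101.6]
ee_rot: [0.854, -0.037, -0.519, -0.021]
contact_force: [0.2, -0.4, 1.0]
finger_gap: 90.6
[ 626.51335486 -153.01139056   99.65519426]
```

View pics/e2.png

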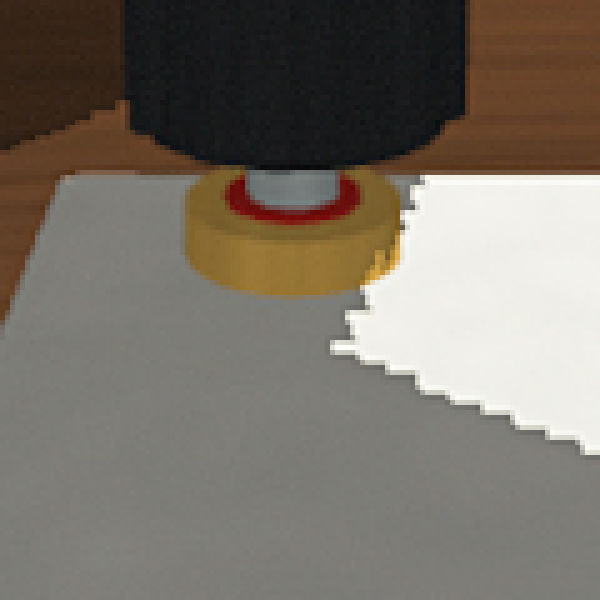

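```bash
python3 -m handwheel '[{"travel":[-2.8,0,-1.4],"turn":[0,0,0],"claw":9.1},{"travel":[-2.8,0,-1.4],"turn":[0,0,0],"claw":9.1},{"travel":[-1.8,0,-0.9],"turn":[0,0.1,0],"claw":9.1},{"travel":[0,0,0],"turn":[0,0.11,0],"claw":9.1},{"travel":[0,0,0],"turn":[0,0.11,0],"claw":9.1},{"travel":[0,0,0],"turn":[0,0.11,0],"claw":9.1},{"travel":[0,0,0],"turn":[0,0.11,0],"claw":9.1},{"travel":[0,0,0],"turn":[0,0.11,0],"claw":9.1},{"travel":[0,0,0],"turn":[0,0.11,0],"claw":9.1},{"travel":[0,0,0],"turn":[0,0.11,0],"claw":9.1}]'
python3 -m handwheel '[{"travel":[0,0,0],"turn":[0,0.11,0],"claw":9.1},{"travel":[0,0,0],"turn":[0,0.11,0],"claw":9.1},{"travel":[0,0,0],"turn":[0,0,0],"claw":9.1}]'
python3 - <<'E'
from pl import *
plan([470,-139.8,59.5],Rb(0)); print(observe()["joints"][5])
E
```

```text
clock: 30.22
ee_pos: [452.5, -139.6, 186.5]
ee_rot: [0.994, -0.042, -0.105, -0.003]
contact_force: [-0.4, 0.1, -0.9]
finger_gap: 91.0
clock: 30.47
ee_pos: [449.4, -138.8, 186.1]
ee_rot: [0.999, -0.043, 0.004, 0.002]
contact_force: [0.6, 0.4, 0.4]
finger_gap: 91.1
rotvec local [ 0.003 -0.007  0.   ] | travel cm in current axes [ 1.97 -0.11 12.67] | in target axes [ 2.06 -0.07 12.66]
1.229915249049679
```

```bash
python3 -m handwheel '[{"travel":[2.05,-0.07,0],"turn":[0.003,-0.007,0],"claw":9.1},{"travel":[0,0,3.2],"turn":[0,0,0],"claw":7},{"travel":[0,0,3.2],"turn":[0,0,0],"claw":7},{"travel":[0,0,3.2],"turn":[0,0,0],"claw":7},{"travel":[0,0,2],"turn":[0,0,0],"claw":7},{"travel":[0,0,1],"turn":[0,0,0],"claw":6},{"travel":[0,0,0],"turn":[0,0,0],"claw":4.5},{"travel":[0,0,0],"turn":[0,0,0],"claw":3.6},{"travel":[0,0,0],"turn":[0,0,0],"claw":2.5},{"travel":[0,0,0],"turn":[0,0,0],"claw":2.5}]'
python3 -m handwheel '[{"travel":[0,0,0],"turn":[0,0,0],"claw":2.5},{"travel":[0,0,0],"turn":[0,0,0],"claw":2.5},{"travel":[0,0,0],"turn":[0,0,0],"claw":2.5}]'
```

```text
clock: 31.3
ee_pos: [471.9, -140.7, 58.7]
ee_rot: [0.999, -0.042, -0.003, -0.0]
contact_force: [-0.0, 0.4, 0.3]
finger_gap: 39.6
clock: 31.55
ee_pos: [471.7, -140.5, 58.3]
ee_rot: [0.999, -0.043, -0.003, -0.001]
contact_force: [0.6, 3.3, 10.2]
finger_gap: 33.2
```

```bash
python3 -m handwheel '[{"travel":[0,0,-0.05],"turn":[0,0,0.1],"claw":2.5},{"travel":[0,0,0],"turn":[0,0,0.1],"claw":2.5},{"travel":[0,0,0],"turn":[0,0,0.1],"claw":2.5},{"travel":[0,0,0],"turn":[0,0,0.1],"claw":2.5},{"travel":[0,0,0],"turn":[0,0,0.1],"claw":2.5},{"travel":[0,0,0],"turn":[0,0,0.1],"claw":2.5},{"travel":[0,0,0],"turn":[0,0,0.1],"claw":2.5},{"travel":[0,0,0],"turn":[0,0,0],"claw":2.5},{"travel":[0,0,0],"turn":[0,0,0],"claw":4},{"travel":[0,0,0],"turn":[0,0,0],"claw":6}]'
python3 -m handwheel '[{"travel":[0,0,0],"turn":[0,0,0],"claw":7},{"travel":[0,0,-1],"turn":[0,0,0],"claw":7},{"travel":[0,0,-3],"turn":[0,0,0],"claw":8},{"travel":[0,0,-3.5],"turn":[0,0,0],"claw":8},{"travel":[0,0,-1],"turn":[0,0,-0.12],"claw":8},{"travel":[0,0,0],"turn":[0,0,-0.12],"claw":8},{"travel":[0,0,0],"turn":[0,0,-0.12],"claw":8},{"travel":[0,0,0],"turn":[0,0,-0.12],"claw":8},{"travel":[0,0,0],"turn":[0,0,-0.12],"claw":8},{"travel":[0,0,0],"turn":[0,0,-0.1],"claw":8}]'
python3 - <<'E'
from pl import *
plan([492.8,127.8,59],Rb(0)); print(observe()["joints"][5])
E
```

```text
clock: 32.38
ee_pos: [471.1, -140.5, 58.2]
ee_rot: [0.924, -0.383, -0.004, 0.001]
contact_force: [-0.2, -0.2, 0.1]
finger_gap: 43.6
clock: 33.22
ee_pos: [471.6, -140.5, 142.9]
ee_rot: [0.999, -0.039, -0.004, -0.001]
contact_force: [-0.3, -0.1, -0.2]
finger_gap: 80.0
rotvec local [-0.001  0.008  0.007] | travel cm in current axes [  0.08 -26.9    8.43] | in target axes [ -0.18 -26.91   8.39]
1.2404165297517489
```

```bash
python3 -m handwheel '[{"travel":[0,-3.3,0],"turn":[0,0.008,0.007],"claw":7},{"travel":[0,-3.3,0],"turn":[0,0,0],"claw":7},{"travel":[0,-3.3,0],"turn":[0,0,0],"claw":7},{"travel":[0,-3.3,0],"turn":[0,0,0],"claw":7},{"travel":[0,-3.3,0],"turn":[0,0,0],"claw":7},{"travel":[0,-3.3,0],"turn":[0,0,0],"claw":7},{"travel":[0,-3.3,0],"turn":[0,0,0],"claw":7},{"travel":[0,-3.3,0],"turn":[0,0,0],"claw":7},{"travel":[0,-0.5,0],"turn":[0,0,0],"claw":7},{"travel":[0,0,0],"turn":[0,0,0],"claw":7}]'
python3 - <<'E'
from pl import *
plan([492.8,127.8,59.5],Rb(0)); print(observe()["joints"][5])
E
```

```text
clock: 34.05
ee_pos: [496.2, 129.1, 143.2]
ee_rot: [0.999, -0.044, -0.0, -0.001]
contact_force: [-0.3, -0.5, -0.2]
finger_gap: 69.9
rotvec local [-0.001  0.    -0.004] | travel cm in current axes [-0.32  0.17  8.37] | in target axes [-0.32  0.16  8.37]
1.7958945157487423
```

```bash
python3 -m handwheel '[{"travel":[-0.3,0.16,0],"turn":[0,0,0],"claw":7},{"travel":[0,0,3.2],"turn":[0,0,0],"claw":7},{"travel":[0,0,2.8],"turn":[0,0,0],"claw":7},{"travel":[0,0,1.6],"turn":[0,0,0],"claw":7},{"travel":[0,0,0.8],"turn":[0,0,0],"claw":6},{"travel":[0,0,0],"turn":[0,0,0],"claw":4.5},{"travel":[0,0,0],"turn":[0,0,0],"claw":3.6},{"travel":[0,0,0],"turn":[0,0,0],"claw":2.5},{"travel":[0,0,0],"turn":[0,0,0],"claw":2.5},{"travel":[0,0,0],"turn":[0,0,0],"claw":2.5}]'
python3 -m handwheel '[{"travel":[0,0,0],"turn":[0,0,0],"claw":2.5},{"travel":[0,0,0],"turn":[0,0,0],"claw":2.5},{"travel":[0,0,0],"turn":[0,0,0],"claw":2.5}]'
```

```text
clock: 34.88
ee_pos: [494.4, 127.1, 60.5]
ee_rot: [0.999, -0.047, 0.001, -0.002]
contact_force: [-2.8, 26.2, 10.3]
finger_gap: 33.5
clock: 35.13
ee_pos: [494.2, 127.5, 60.5]
ee_rot: [0.999, -0.046, 0.001, -0.002]
contact_force: [-1.2, 16.2, 9.8]
finger_gap: 33.4
```

```bash
python3 -m handwheel '[{"travel":[0,-0.12,-0.03],"turn":[0,0,0.0],"claw":2.5},{"travel":[0,0,0],"turn":[0,0,0.1],"claw":2.5},{"travel":[0,0,0],"turn":[0,0,0.1],"claw":2.5},{"travel":[0,0,0],"turn":[0,0,0.1],"claw":2.5},{"travel":[0,0,0],"turn":[0,0,0.1],"claw":2.5},{"travel":[0,0,0],"turn":[0,0,0.1],"claw":2.5},{"travel":[0,0,0],"turn":[0,0,0.1],"claw":2.5},{"travel":[0,0,0],"turn":[0,0,0.1],"claw":2.5},{"travel":[0,0,0],"turn":[0,0,0],"claw":2.5},{"travel":[0,0,0],"turn":[0,0,0],"claw":4}]'
python3 -m handwheel '[{"travel":[0,0,0],"turn":[0,0,0],"claw":6},{"travel":[0,0,0],"turn":[0,0,0],"claw":7},{"travel":[0,0,-1],"turn":[0,0,0],"claw":7},{"travel":[0,0,-3],"turn":[0,0,0],"claw":8},{"travel":[0,0,-3.5],"turn":[0,0,0],"claw":8},{"travel":[0,0,-3.5],"turn":[0,0,-0.12],"claw":8},{"travel":[0,0,-3.5],"turn":[0,0,-0.12],"claw":8},{"travel":[0,0,0],"turn":[0,0,-0.12],"claw":8},{"travel":[0,0,0],"turn":[0,0,-0.12],"claw":8},{"travel":[0,0,0],"turn":[0,0,-0.12],"claw":8}]'
python3 - <<'E'
from pl import *
plan([473.6,128.2,99.4],Rb(0)); print(observe()["joints"][5])
E
```

```text
clock: 35.97
ee_pos: [493.8, 127.6, 60.4]
ee_rot: [0.922, -0.386, 0.0, -0.001]
contact_force: [0.2, -0.3, -0.2]
finger_gap: 37.4
clock: 36.8
ee_pos: [493.4, 127.0, 206.1]
ee_rot: [0.996, -0.093, 0.001, -0.001]
contact_force: [-0.0, 0.0, 0.3]
finger_gap: 80.3
rotvec local [-0.002 -0.002 -0.101] | travel cm in current axes [-1.98  0.27 10.66] | in target axes [-1.98  0.05 10.67]
1.8904152402717789
```

Check both again from behind.

```bash
python3 -m handwheel '[{"travel":[0,0,-1],"turn":[0,0,-0.1],"claw":9.1},{"travel":[0,0,0],"turn":[0,-0.11,0],"claw":9.1},{"travel":[0,0,0],"turn":[0,-0.11,0],"claw":9.1},{"travel":[0,0,0],"turn":[0,-0.11,0],"claw":9.1},{"travel":[0,0,0],"turn":[0,-0.11,0],"claw":9.1},{"travel":[0,0,0],"turn":[0,-0.11,0],"claw":9.1},{"travel":[0,0,0],"turn":[0,-0.11,0],"claw":9.1},{"travel":[0,0,0],"turn":[0,-0.11,0],"claw":9.1},{"travel":[0,0,0],"turn":[0,-0.11,0],"claw":9.1},{"travel":[0,0,0],"turn":[0,-0.11,0],"claw":9.1}]'
python3 -m handwheel '[{"travel":[2.5,0,1.85],"turn":[0,-0.11,0],"claw":9.1},{"travel":[2.5,0,1.7],"turn":[0,0,0],"claw":9.1},{"travel":[2.5,0,1.7],"turn":[0,0,0],"claw":9.1},{"travel":[2.4,0,1.5],"turn":[0,0,0],"claw":9.1},{"travel":[0,0,0],"turn":[0,0,0],"claw":9.1},{"travel":[0,0,0],"turn":[0,0,0],"claw":9.1}]'
python3 - <<'E'
from pl import *
plan([473.6,128.2,99.4],Rb(1.1))
c=read_camera("wrist"); cv2.imwrite("pics/e3.png",cv2.resize(c["img"][40:180,260:380,::-1][::-1,::-1],None,fx=5,fy=5,interpolation=cv2.INTER_NEAREST)[:600]); print(c["position"])
E
```

```text
clock: 37.63
ee_pos: [493.9, 126.8, 215.7]
ee_rot: [0.878, -0.04, -0.476, -0.023]
contact_force: [0.8, 1.0, 0.2]
finger_gap: 90.7
clock: 38.13
ee_pos: [481.2, 128.3, 95.8]
ee_rot: [0.851, -0.039, -0.523, -0.025]
contact_force: [0.7, -0.0, 0.8]
finger_gap: 91.2
rotvec local [-0.007  0.002 -0.002] | travel cm in current axes [-0.66  0.08  0.51] | in target axes [-0.66  0.07  0.51]
[654.4039117  113.74700948  91.8771448 ]
```

View pics/e3.png

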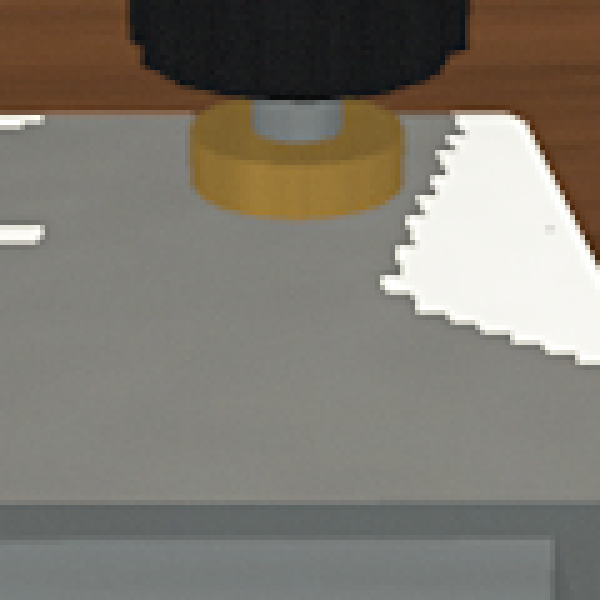

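```bash
python3 -m handwheel '[{"travel":[-2.8,0,-1.4],"turn":[0,0,0],"claw":9.1},{"travel":[-2.8,0,-1.4],"turn":[0,0,0],"claw":9.1},{"travel":[0,3.2,0],"turn":[0,0,0],"claw":9.1},{"travel":[0,3.2,0],"turn":[0,0,0],"claw":9.1},{"travel":[0,3.2,0],"turn":[0,0,0],"claw":9.1},{"travel":[0,3.2,0],"turn":[0,0,0],"claw":9.1},{"travel":[0,3.2,0],"turn":[0,0,0],"claw":9.1},{"travel":[0,3.2,0],"turn":[0,0,0],"claw":9.1},{"travel":[0,3.2,0],"turn":[0,0,0],"claw":9.1},{"travel":[0,3.2,0],"turn":[0,0,0],"claw":9.1}]'
python3 -m handwheel '[{"travel":[0,1.4,0],"turn":[0,0,0],"claw":9.1},{"travel":[2.8,0,1.4],"turn":[0,0,0],"claw":9.1},{"travel":[2.2,0,1.1],"turn":[0,0,0],"claw":9.1},{"travel":[0,0,0],"turn":[0,0,0],"claw":9.1}]'
python3 - <<'E'
from pl import *
c=read_camera("wrist"); cv2.imwrite("pics/e4.png",cv2.resize(c["img"][40:180,260:380,::-1][::-1,::-1],None,fx=4,fy=4,interpolation=cv2.INTER_NEAREST)); print(c["position"])
t=read_camera("top"); crop(t,255,155,400,260,5,"e5.png")
E
```

```text
clock: 39.02
ee_pos: [457.9, -128.3, 160.2]
ee_rot: [0.852, -0.04, -0.521, -0.024]
contact_force: [-0.3, 0.3, -0.7]
finger_gap: 90.9
clock: 39.35
ee_pos: [456.0, -140.3, 100.3]
ee_rot: [0.851, -0.039, -0.523, -0.025]
contact_force: [-0.5, -0.1, -0.9]
finger_gap: 91.1
[ 629.14766107 -155.01003949   96.49571582]
```

View pics/e4.png

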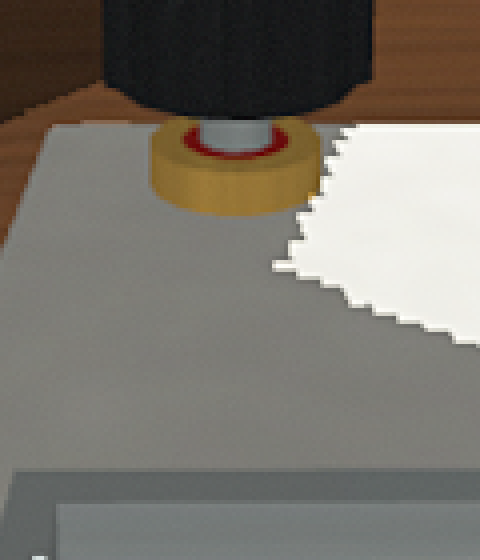

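View pics/e5.png

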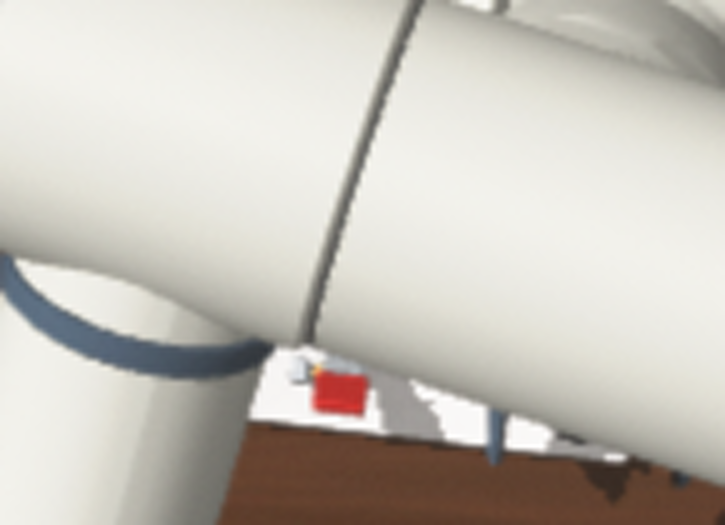

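```bash
python3 -m handwheel '[{"travel":[-2.8,0,-1.4],"turn":[0,0,0],"claw":6},{"travel":[-2.8,0,-1.4],"turn":[0,0,0],"claw":3},{"travel":[-1.8,0,-0.9],"turn":[0,0.1,0],"claw":0},{"travel":[0,0,0],"turn":[0,0.11,0],"claw":0},{"travel":[0,0,0],"turn":[0,0.11,0],"claw":0},{"travel":[0,0,0],"turn":[0,0.11,0],"claw":0},{"travel":[0,0,0],"turn":[0,0.11,0],"claw":0},{"travel":[0,0,0],"turn":[0,0.11,0],"claw":0},{"travel":[0,0,0],"turn":[0,0.11,0],"claw":0},{"travel":[0,0,0],"turn":[0,0.11,0],"claw":0}]'
python3 -m handwheel '[{"travel":[0,0,0],"turn":[0,0.11,0],"claw":0},{"travel":[0,0,0],"turn":[0,0.11,0],"claw":0},{"travel":[0,0,0],"turn":[0,0,0],"claw":0}]'
python3 - <<'E'
from pl import *
O=np.array([556.5,-12.3,0]); plan(O+SR.apply([-84,0,125]),Rb(0)); plan(O+SR.apply([-92,0,69]),Rb(0))
E
```

```text
clock: 40.28
ee_pos: [456.8, -140.5, 187.5]
ee_rot: [0.993, -0.046, -0.11, -0.005]
contact_force: [-0.4, -0.5, 0.4]
finger_gap: 27.5
clock: 40.53
ee_pos: [453.8, -139.6, 187.1]
ee_rot: [0.999, -0.046, -0.001, -0.0]
contact_force: [0.9, 1.1, 0.2]
finger_gap: 7.3
rotvec local [-0.     0.002 -0.007] | travel cm in current axes [  0.67 -13.57   6.21] | in target axes [  0.75 -13.56   6.21]
rotvec local [-0.     0.002 -0.007] | travel cm in current axes [ -0.12 -13.56  11.81] | in target axes [ -0.05 -13.56  11.81]
```

```bash
python3 -m handwheel '[{"travel":[0.15,-2.7,0],"turn":[0,0,0],"claw":0},{"travel":[0.15,-2.7,0],"turn":[0,0,0],"claw":0},{"travel":[0.15,-2.7,0],"turn":[0,0,0],"claw":0},{"travel":[0.15,-2.7,0],"turn":[0,0,0],"claw":0},{"travel":[0.15,-2.76,0],"turn":[0,0,0],"claw":0},{"travel":[0,0,3],"turn":[0,0,0],"claw":0},{"travel":[0,0,2.2],"turn":[0,0,0],"claw":0},{"travel":[0,0,0],"turn":[0,0,0],"claw":0}]'
python3 - <<'E'
from pl import *
c=read_camera("wrist"); cv2.imwrite("pics/f1.png",c["img"][::-1,::-1,::-1])
O=np.array([556.5,-12.3,0]); plan(O+SR.apply([-84,0,125]),Rb(0)); plan(O+SR.apply([-92,0,69]),Rb(0))
E
```

```text
clock: 41.2
ee_pos: [474.2, -5.2, 131.0]
ee_rot: [0.999, -0.045, -0.008, -0.001]
contact_force: [-0.8, 1.2, -0.5]
finger_gap: 0.2
rotvec local [-0.001  0.014 -0.006] | travel cm in current axes [-0.2  -0.03  0.76] | in target axes [-0.21 -0.03  0.75]
rotvec local [-0.001  0.014 -0.006] | travel cm in current axes [-0.93 -0.02  6.37] | in target axes [-1.01 -0.03  6.35]
```

View pics/f1.png

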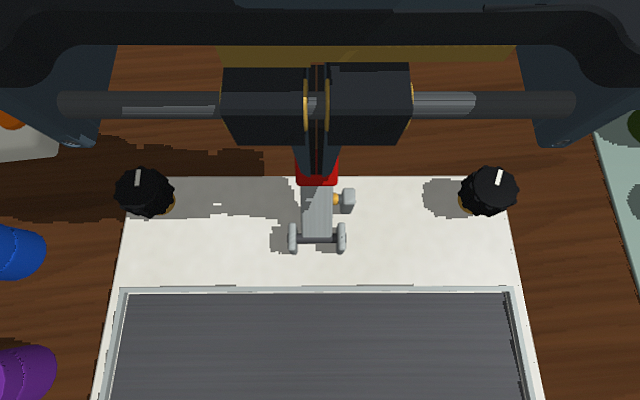

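```bash
python3 -m handwheel '[{"travel":[0,0,1.6],"turn":[0,0.007,0],"claw":0},{"travel":[-0.1,0,0.8],"turn":[0,0,0],"claw":0},{"travel":[-0.2,0,0.6],"turn":[0,0,0],"claw":0},{"travel":[-0.2,0,0.6],"turn":[0,0,0],"claw":0},{"travel":[-0.2,0,0.6],"turn":[0,0,0],"claw":0},{"travel":[-0.15,0,0.6],"turn":[0,0,0],"claw":0},{"travel":[-0.1,0,0.5],"turn":[0,0,0],"claw":0}]'
```

```text
clock: 41.83
ee_pos: [465.9, -5.4, 80.8]
ee_rot: [0.999, -0.046, -0.002, -0.001]
contact_force: [-2.0, 0.5, 4.6]
finger_gap: 0.6
```

```bash
python3 -m handwheel '[{"travel":[0,0,0.4],"turn":[0,0,0],"claw":0},{"travel":[0,0,0.4],"turn":[0,0,0],"claw":0},{"travel":[0,0,0.3],"turn":[0,0,0],"claw":0},{"travel":[0,0,0],"turn":[0,0,0],"claw":0}]'
```

```text
clock: 42.17
ee_pos: [465.8, -5.3, 68.7]
ee_rot: [0.999, -0.046, -0.002, -0.001]
contact_force: [-5.6, -1.2, 19.0]
finger_gap: 0.8
```

```bash
python3 -m handwheel '[{"travel":[0,0,0.1],"turn":[0,0,0],"claw":0},{"travel":[0,0,0],"turn":[0,0,0],"claw":0},{"travel":[0,0,0],"turn":[0,0,0],"claw":0}]'
python3 -m handwheel '[{"travel":[0,0,-0.5],"turn":[0,0,0],"claw":0},{"travel":[0,0,-2],"turn":[0,0,0],"claw":0},{"travel":[0,0,-3],"turn":[0,0,0],"claw":0},{"travel":[0,0,-3],"turn":[0,0,0],"claw":0},{"travel":[0,0,-3],"turn":[0,0,0],"claw":2},{"travel":[0,0,-2],"turn":[0,0,0],"claw":5}]'
python3 - <<'E'
from pl import *
c=read_camera("wrist"); cv2.imwrite("pics/f2.png",c["img"][::-1,::-1,::-1])
E
```

```text
clock: 42.42
ee_pos: [465.8, -5.3, 68.4]
ee_rot: [0.999, -0.046, -0.001, -0.001]
contact_force: [-7.5, -0.8, 26.7]
finger_gap: 0.6
clock: 42.92
ee_pos: [467.1, -5.5, 205.4]
ee_rot: [0.999, -0.046, -0.0, -0.001]
contact_force: [0.4, 0.1, -0.0]
finger_gap: 11.0
```

View pics/f2.png

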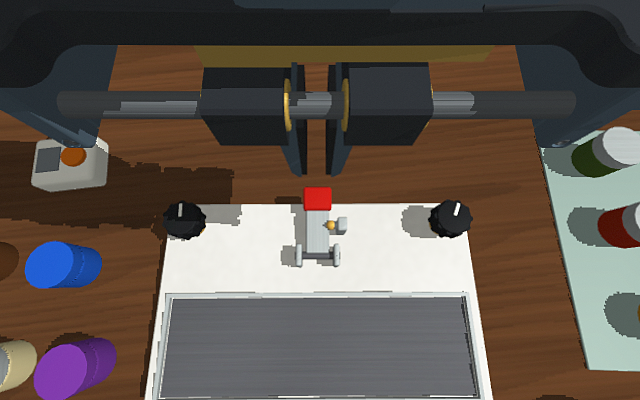

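```bash
cat > jars.py <<'E'
from pl import *
def jars(c):
    hsv=cv2.cvtColor(c["img"],cv2.COLOR_RGB2HSV)
    m=((hsv[...,1]<16)&(hsv[...,2]>175)).astype(np.uint8)
    n,l,st,ce=cv2.connectedComponentsWithStats(m)
    for i in range(1,n):
        if 120<st[i,4]<420 and 120<ce[i][0]<500 and 150<ce[i][1]<300:
            z=49 if ce[i][0]<245 else 46
            pts=cv2.findContours((l==i).astype(np.uint8),cv2.RETR_EXTERNAL,cv2.CHAIN_APPROX_NONE)[0][0]
            cc,r=cv2.minEnclosingCircle(pts)
            print(ce[i].round(1),np.round(cc,1),round(r,1),st[i,4],onz(c,[ce[i]],z)[0].round(1))
E
python3 - <<'E'
from jars import *
c=read_camera("top"); jars(c); crop(c,130,130,530,300,2,"g1.png")
E
```

```text
[199.2 182. ] [199.  181.5] 8.3 199 [613.8 351.9  49. ]
[140.7 193.3] [138.7 193.1] 12.7 141 [576.8 516.   49. ]
[439.5 195.5] [439.3 195.4] 8.1 203 [ 593.7 -332.9   46. ]
[199.5 216.5] [199.5 216.8] 8.2 209 [514.9 345.1  49. ]
[453.8 234. ] [453.8 233.8] 8.3 206 [ 486.  -372.3   46. ]
[198.3 247.4] [198.1 247.4] 8.3 213 [427.9 343.3  49. ]
[275.1 260.9] [275.5 261. ] 11.9 188 [396.5 126.2  46. ]
[348.3 273.6] [348.7 273.6] 11.9 196 [367.1 -79.7  46. ]
```

View pics/g1.png

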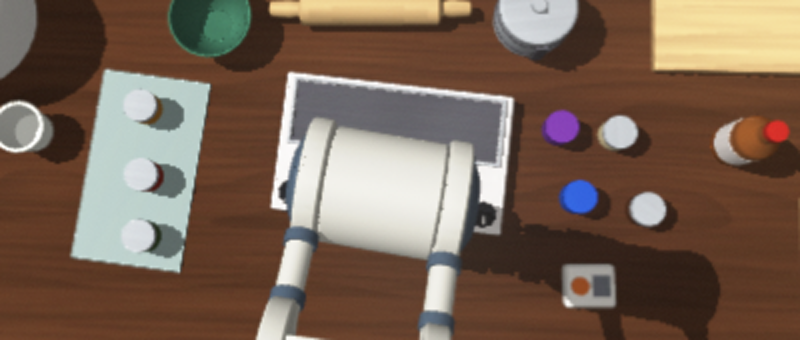

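```bash
python3 -m handwheel '[{"travel":[0,0,0],"turn":[0,0,-0.12],"claw":7.5},{"travel":[0,0,0],"turn":[0,0,-0.12],"claw":7.5},{"travel":[0,0,0],"turn":[0,0,-0.12],"claw":7.5},{"travel":[0,0,0],"turn":[0,0,-0.12],"claw":7.5},{"travel":[0,0,0],"turn":[0,0,-0.12],"claw":7.5},{"travel":[0,0,0],"turn":[0,0,-0.12],"claw":7.5},{"travel":[0,0,0],"turn":[0,0,-0.12],"claw":7.5},{"travel":[0,0,0],"turn":[0,0,-0.12],"claw":7.5},{"travel":[0,0,0],"turn":[0,0,-0.12],"claw":7.5},{"travel":[0,0,0],"turn":[0,0,-0.12],"claw":7.5}]'
cat >> pl.py <<'E'
RG=Rt(0,np.pi/2)
O=np.array([556.5,-12.3,0])
def slot(y,z): return O+SR.apply([45,y,z])
E
python3 - <<'E'
from pl import *
plan([428,343.5,120],RG)
E
```

```text
clock: 43.85
ee_pos: [466.1, -5.4, 201.9]
ee_rot: [0.849, 0.528, -0.001, -0.002]
contact_force: [0.7, 0.1, 0.7]
finger_gap: 75.2
rotvec local [-0.004 -0.001 -0.372] | travel cm in current axes [ 29.63 -18.79   8.26] | in target axes [34.44 -6.77  8.19]
```

```bash
python3 -m handwheel '[{"travel":[0,0,0],"turn":[0,0,-0.124],"claw":7.5},{"travel":[0,0,0],"turn":[0,0,-0.124],"claw":7.5},{"travel":[0,0,0],"turn":[0,0,-0.124],"claw":7.5},{"travel":[3.4,-0.68,0],"turn":[0,0,0],"claw":7.5},{"travel":[3.4,-0.68,0],"turn":[0,0,0],"claw":7.5},{"travel":[3.4,-0.68,0],"turn":[0,0,0],"claw":7.5},{"travel":[3.4,-0.68,0],"turn":[0,0,0],"claw":7.5},{"travel":[3.4,-0.68,0],"turn":[0,0,0],"claw":7.5},{"travel":[3.4,-0.68,0],"turn":[0,0,0],"claw":7.5},{"travel":[3.4,-0.68,0.5],"turn":[0,0,0],"claw":7.5}]'
python3 -m handwheel '[{"travel":[3.4,-0.68,2.5],"turn":[0,0,0],"claw":7.5},{"travel":[3.4,-0.68,2.5],"turn":[0,0,0],"claw":7.5},{"travel":[3.4,-0.68,2.5],"turn":[0,0,0],"claw":7.5},{"travel":[0,0,0],"turn":[0,0,0],"claw":7.5}]'
python3 - <<'E'
from jars import *
plan([428,343.5,33],RG)
c=read_camera("wrist"); cv2.imwrite("pics/g2.png",c["img"][:,:,::-1])
E
```

```text
clock: 44.68
ee_pos: [440.3, 237.9, 198.0]
ee_rot: [0.739, 0.674, -0.0, -0.001]
contact_force: [1.1, 0.1, 0.6]
finger_gap: 75.2
clock: 45.02
ee_pos: [427.1, 340.7, 120.4]
ee_rot: [0.738, 0.675, -0.003, -0.002]
contact_force: [-1.3, -1.5, -0.0]
finger_gap: 74.8
rotvec local [-0.007  0.    -0.003] | travel cm in current axes [0.29 0.13 8.74] | in target axes [0.28 0.07 8.74]
```

View pics/g2.png

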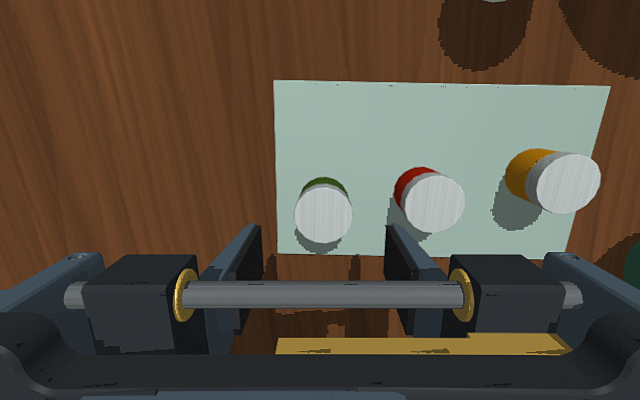

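```bash
python3 - <<'E'
from jars import *
c=read_camera("wrist"); k=onz(c,[(323,213),(434,200),(567,183)],49); print(k.round(1)); plan([*k[0][:2],33],RG)
E
```

```text
[[427.6 344.8  49. ]
 [514.3 348.   49. ]
 [613.5 352.9  49. ]]
rotvec local [-0.005  0.    -0.004] | travel cm in current axes [ 0.72 -0.1   9.05] | in target axes [ 0.72 -0.15  9.04]
```

```bash
python3 -m handwheel '[{"travel":[0.4,-0.12,2.8],"turn":[0,0,0],"claw":7.5},{"travel":[0,0,2.8],"turn":[0,0,0],"claw":7.5},{"travel":[0,0,2],"turn":[0,0,0],"claw":7.5},{"travel":[0,0,1.2],"turn":[0,0,0],"claw":7.5},{"travel":[0,0,0],"turn":[0,0,0],"claw":6},{"travel":[0,0,0],"turn":[0,0,0],"claw":5},{"travel":[0,0,0],"turn":[0,0,0],"claw":4},{"travel":[0,0,0],"turn":[0,0,0],"claw":3.8},{"travel":[0,0,0],"turn":[0,0,0],"claw":3.8},{"travel":[0,0,0],"turn":[0,0,0],"claw":3.8}]'
python3 - <<'E'
from jars import *
plan(slot(116,150),RG)
E
```

```text
clock: 45.95
ee_pos: [428.6, 341.3, 38.1]
ee_rot: [0.739, 0.674, 0.0, -0.001]
contact_force: [-1.5, -2.0, 10.4]
finger_gap: 45.4
rotvec local [-0.002 -0.002 -0.006] | travel cm in current axes [-22.4   20.36 -11.28] | in target axes [-22.54  20.26 -11.19]
```

```bash
python3 -m handwheel '[{"travel":[0,0,-1.5],"turn":[0,0,0],"claw":3.8},{"travel":[0,0,-3],"turn":[0,0,0],"claw":3.8},{"travel":[0,0,-3],"turn":[0,0,0],"claw":3.8},{"travel":[-2.5,2.25,-3],"turn":[0,0,0],"claw":3.8},{"travel":[-2.5,2.25,0],"turn":[0,0,0],"claw":3.8},{"travel":[-2.5,2.25,0],"turn":[0,0,0],"claw":3.8},{"travel":[-2.5,2.25,0],"turn":[0,0,0],"claw":3.8},{"travel":[-2.5,2.25,0],"turn":[0,0,0],"claw":3.8},{"travel":[-2.5,2.25,0],"turn":[0,0,0],"claw":3.8},{"travel":[-2.5,2.25,0],"turn":[0,0,0],"claw":3.8}]'
python3 -m handwheel '[{"travel":[-2.5,2.25,0],"turn":[0,0,0],"claw":3.8},{"travel":[-2.5,2.25,0],"turn":[0,0,0],"claw":3.8},{"travel":[0,0,0],"turn":[0,0,0],"claw":3.8},{"travel":[0,0,0],"turn":[0,0,0],"claw":3.8}]'
python3 - <<'E'
from jars import *
plan(slot(116,66),RG)
c=read_camera("wrist"); cv2.imwrite("pics/g3.png",c["img"][:,:,::-1]); t=read_camera("top"); crop(t,130,130,530,300,2,"g4.png")
E
```

```text
clock: 46.78
ee_pos: [568.7, 152.9, 139.6]
ee_rot: [0.739, 0.674, -0.0, -0.001]
contact_force: [0.1, 0.0, -1.9]
finger_gap: 45.4
clock: 47.12
ee_pos: [609.0, 99.0, 139.1]
ee_rot: [0.739, 0.673, -0.0, -0.001]
contact_force: [-0.5, 1.1, -1.4]
finger_gap: 45.3
rotvec local [-0.003 -0.001 -0.008] | travel cm in current axes [0.05 0.23 7.31] | in target axes [0.06 0.22 7.31]
```

View pics/g3.png

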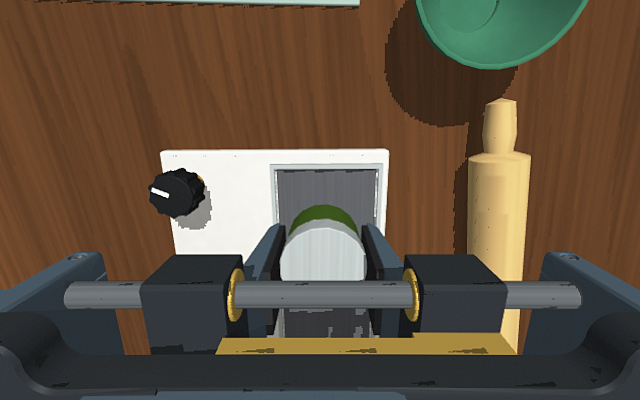

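View pics/g4.png

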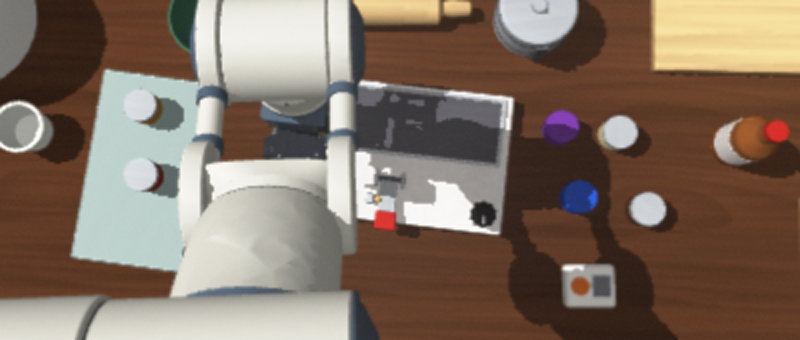

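```bash
python3 - <<'E'
from jars import *
c=read_camera("wrist"); k=onz(c,[(272,165),(386,164)],35); print(k.round(1)); print(SR.inv().apply(k-O).round(1))
k=onz(c,[(162,150),(389,150)],30);print(SR.inv().apply(k-O).round(1))
E
```

```text
[[567.2 143.7  35. ]
 [664.3 135.8  35. ]]
[[ -2.6 156.4  35. ]
 [ 94.8 156.7  35. ]]
[[-97.2 168.9  30. ]
 [ 97.7 167.9  30. ]]
```

```bash
python3 -m handwheel '[{"travel":[0.2,0.22,2.5],"turn":[0,0,0],"claw":3.8},{"travel":[0,0,2.5],"turn":[0,0,0],"claw":3.8},{"travel":[0,0,1.5],"turn":[0,0,0],"claw":3.8},{"travel":[0,0,0.6],"turn":[0,0,0],"claw":3.8},{"travel":[0,0,0],"turn":[0,0,0],"claw":3.8},{"travel":[0,0,0],"turn":[0,0,0],"claw":3.8}]'
```

```text
clock: 47.77
ee_pos: [610.3, 103.0, 68.4]
ee_rot: [0.738, 0.674, -0.001, -0.002]
contact_force: [0.9, 0.0, -2.0]
finger_gap: 45.4
```

```bash
python3 -m handwheel '[{"travel":[0,0,0.15],"turn":[0,0,0],"claw":3.8},{"travel":[0,0,0.1],"turn":[0,0,0],"claw":3.8},{"travel":[0,0,0],"turn":[0,0,0],"claw":3.8}]'
```

```text
clock: 48.02
ee_pos: [610.6, 102.5, 65.9]
ee_rot: [0.739, 0.674, -0.0, -0.001]
contact_force: [-0.7, -0.4, -1.1]
finger_gap: 45.1
```

```bash
python3 -m handwheel '[{"travel":[0,0,0.1],"turn":[0,0,0],"claw":3.8},{"travel":[0,0,0.0],"turn":[0,0,0],"claw":3.8}]'
python3 -m handwheel '[{"travel":[0,0,0.1],"turn":[0,0,0],"claw":3.8},{"travel":[0,0,0.0],"turn":[0,0,0],"claw":3.8}]'
```

```text
clock: 48.18
ee_pos: [610.7, 102.5, 65.2]
ee_rot: [0.739, 0.674, -0.0, -0.001]
contact_force: [-2.1, 0.2, 7.6]
finger_gap: 45.4
clock: 48.35
ee_pos: [610.8, 102.5, 65.1]
ee_rot: [0.739, 0.674, 0.0, -0.001]
contact_force: [-5.7, -0.7, 23.3]
finger_gap: 45.0
```

```bash
python3 -m handwheel '[{"travel":[0,0,-0.1],"turn":[0,0,0],"claw":5},{"travel":[0,0,0],"turn":[0,0,0],"claw":6},{"travel":[0,0,0],"turn":[0,0,0],"claw":6.8},{"travel":[0,0,-1],"turn":[0,0,0],"claw":7},{"travel":[0,0,-3],"turn":[0,0,0],"claw":7.5},{"travel":[0,0,-3],"turn":[0,0,0],"claw":7.5},{"travel":[0,0,-2],"turn":[0,0,0],"claw":7.5},{"travel":[0,0,0],"turn":[0,0,0],"claw":7.5}]'
python3 - <<'E'
from jars import *
plan([514.4,348,36],RG)
E
```

```text
clock: 49.02
ee_pos: [612.8, 102.5, 159.3]
ee_rot: [0.739, 0.674, 0.002, 0.0]
contact_force: [0.5, 0.4, 0.3]
finger_gap: 74.8
rotvec local [ 0.003 -0.002 -0.006] | travel cm in current axes [ 23.52 -12.08  12.35] | in target axes [ 23.62 -11.9   12.33]
```

```bash
python3 -m handwheel '[{"travel":[2.9,-1.48,0],"turn":[0,0,0],"claw":7.5},{"travel":[2.9,-1.48,0],"turn":[0,0,0],"claw":7.5},{"travel":[2.9,-1.48,0],"turn":[0,0,0],"claw":7.5},{"travel":[2.9,-1.48,0],"turn":[0,0,0],"claw":7.5},{"travel":[2.9,-1.48,0],"turn":[0,0,0],"claw":7.5},{"travel":[2.9,-1.48,0],"turn":[0,0,0],"claw":7.5},{"travel":[2.9,-1.48,1],"turn":[0,0,0],"claw":7.5},{"travel":[2.9,-1.48,2],"turn":[0,0,0],"claw":7.5},{"travel":[0,0,0],"turn":[0,0,0],"claw":7.5}]'
python3 - <<'E'
from jars import *
plan([514.4,348,36],RG)
c=read_camera("wrist"); cv2.imwrite("pics/g5.png",c["img"][:,:,::-1])
E
```

```text
clock: 49.77
ee_pos: [510.0, 348.0, 122.2]
ee_rot: [0.737, 0.675, -0.002, -0.003]
contact_force: [-2.7, 0.2, -0.6]
finger_gap: 74.8
rotvec local [-0.007 -0.    -0.003] | travel cm in current axes [0.04 0.49 8.62] | in target axes [0.04 0.43 8.62]
```

View pics/g5.png

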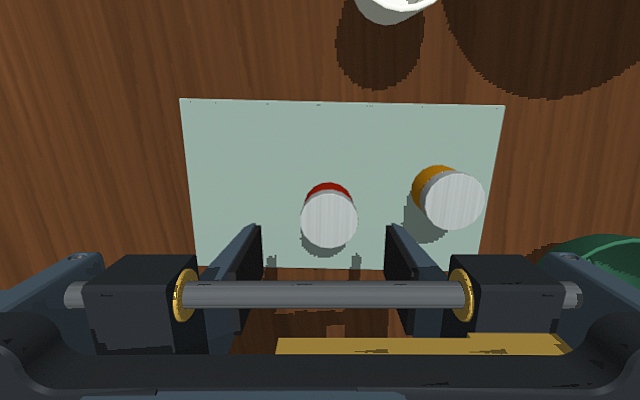

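```bash
python3 -m handwheel '[{"travel":[0,0.4,2.8],"turn":[-0.005,0,0],"claw":7.5},{"travel":[0,0,2.8],"turn":[0,0,0],"claw":7.5},{"travel":[0,0,2],"turn":[0,0,0],"claw":7.5},{"travel":[0,0,1],"turn":[0,0,0],"claw":7.5},{"travel":[0,0,0],"turn":[0,0,0],"claw":6},{"travel":[0,0,0],"turn":[0,0,0],"claw":5},{"travel":[0,0,0],"turn":[0,0,0],"claw":4},{"travel":[0,0,0],"turn":[0,0,0],"claw":3.8},{"travel":[0,0,0],"turn":[0,0,0],"claw":3.8},{"travel":[0,0,0],"turn":[0,0,0],"claw":3.8}]'
python3 - <<'E'
from jars import *
plan(slot(61,150),RG)
E
```

```text
clock: 50.65
ee_pos: [518.2, 344.2, 40.2]
ee_rot: [0.739, 0.674, 0.002, 0.0]
contact_force: [-1.2, -1.3, 9.5]
finger_gap: 45.5
rotvec local [ 0.003 -0.002 -0.006] | travel cm in current axes [-29.    11.55 -11.01] | in target axes [-29.09  11.35 -10.98]
```

```bash
python3 -m handwheel '[{"travel":[0,0,-1.5],"turn":[0,0,0],"claw":3.8},{"travel":[0,0,-3],"turn":[0,0,0],"claw":3.8},{"travel":[0,0,-3],"turn":[0,0,0],"claw":3.8},{"travel":[-2.9,1.14,-3],"turn":[0,0,0],"claw":3.8},{"travel":[-2.9,1.14,0],"turn":[0,0,0],"claw":3.8},{"travel":[-2.9,1.14,0],"turn":[0,0,0],"claw":3.8},{"travel":[-2.9,1.14,0],"turn":[0,0,0],"claw":3.8},{"travel":[-2.9,1.14,0],"turn":[0,0,0],"claw":3.8},{"travel":[-2.9,1.14,0],"turn":[0,0,0],"claw":3.8},{"travel":[-2.9,1.14,0],"turn":[0,0,0],"claw":3.8}]'
python3 -m handwheel '[{"travel":[-2.9,1.14,0],"turn":[0,0,0],"claw":3.8},{"travel":[-2.9,1.14,0],"turn":[0,0,0],"claw":3.8},{"travel":[-2.9,1.14,0],"turn":[0,0,0],"claw":3.8},{"travel":[0,0,0],"turn":[0,0,0],"claw":3.8},{"travel":[0,0,0],"turn":[0,0,0],"claw":3.8}]'
python3 - <<'E'
from jars import *
plan(slot(61,67.5),RG)
c=read_camera("wrist"); cv2.imwrite("pics/g6.png",c["img"][:,:,::-1])
E
```

```text
clock: 51.48
ee_pos: [578.5, 134.0, 143.4]
ee_rot: [0.739, 0.674, 0.001, 0.0]
contact_force: [1.1, 0.7, -0.8]
finger_gap: 45.6
clock: 51.9
ee_pos: [604.8, 44.3, 143.1]
ee_rot: [0.739, 0.673, 0.001, 0.0]
contact_force: [-0.2, 1.0, -0.7]
finger_gap: 45.7
rotvec local [ 0.003 -0.001 -0.008] | travel cm in current axes [0.05 0.15 7.56] | in target axes [0.05 0.17 7.56]
```

View pics/g6.png

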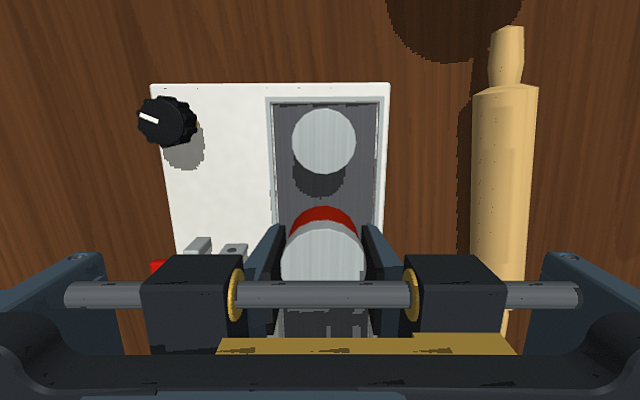

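```bash
python3 - <<'E'
from jars import *
c=read_camera("wrist"); k=onz(c,[(324,141)],76); print(SR.inv().apply(k-O).round(1))
E
python3 -m handwheel '[{"travel":[0.05,0.17,2.8],"turn":[0,0,0],"claw":3.8},{"travel":[0,0,2.5],"turn":[0,0,0],"claw":3.8},{"travel":[0,0,1.5],"turn":[0,0,0],"claw":3.8},{"travel":[0,0,0.6],"turn":[0,0,0],"claw":3.8},{"travel":[0,0,0.2],"turn":[0,0,0],"claw":3.8},{"travel":[0,0,0],"turn":[0,0,0],"claw":3.8}]'
```

```text
[[ 43.9 124.2  76. ]]
clock: 52.5
ee_pos: [605.4, 47.3, 67.1]
ee_rot: [0.738, 0.675, 0.001, -0.0]
contact_force: [0.3, -0.4, -0.5]
finger_gap: 45.4
```

```bash
python3 -m handwheel '[{"travel":[0,0,0.1],"turn":[0,0,0],"claw":3.8},{"travel":[0,0,0.0],"turn":[0,0,0],"claw":3.8}]'
python3 -m handwheel '[{"travel":[0,0,0.1],"turn":[0,0,0],"claw":3.8},{"travel":[0,0,0.0],"turn":[0,0,0],"claw":3.8}]'
```

```text
clock: 52.67
ee_pos: [606.3, 47.1, 66.7]
ee_rot: [0.738, 0.674, 0.001, 0.0]
contact_force: [-2.6, 2.2, 6.4]
finger_gap: 45.4
clock: 52.83
ee_pos: [606.4, 47.1, 66.5]
ee_rot: [0.738, 0.674, 0.002, 0.0]
contact_force: [-7.2, 2.0, 22.4]
finger_gap: 45.8
```

```bash
python3 -m handwheel '[{"travel":[0,0,-0.1],"turn":[0,0,0],"claw":5},{"travel":[0,0,0],"turn":[0,0,0],"claw":6},{"travel":[0,0,0],"turn":[0,0,0],"claw":6.8},{"travel":[0,0,-1],"turn":[0,0,0],"claw":7},{"travel":[0,0,-3],"turn":[0,0,0],"claw":7.5},{"travel":[0,0,-3],"turn":[0,0,0],"claw":7.5},{"travel":[0,0,-2],"turn":[0,0,0],"claw":7.5},{"travel":[0,0,0],"turn":[0,0,0],"claw":7.5}]'
python3 - <<'E'
from jars import *
plan([613.8,352,36],RG)
E
```

```text
clock: 53.5
ee_pos: [608.3, 46.1, 160.7]
ee_rot: [0.739, 0.674, 0.004, 0.003]
contact_force: [1.2, 0.1, 1.1]
finger_gap: 75.1
rotvec local [ 0.009 -0.002 -0.006] | travel cm in current axes [30.49 -2.34 12.51] | in target axes [30.52 -2.06 12.47]
```

```bash
python3 -m handwheel '[{"travel":[3.4,-0.23,0],"turn":[0.008,0,-0.005],"claw":7.5},{"travel":[3.4,-0.23,0],"turn":[0,0,0],"claw":7.5},{"travel":[3.4,-0.23,0],"turn":[0,0,0],"claw":7.5},{"travel":[3.4,-0.23,0],"turn":[0,0,0],"claw":7.5},{"travel":[3.4,-0.23,0],"turn":[0,0,0],"claw":7.5},{"travel":[3.4,-0.23,0],"turn":[0,0,0],"claw":7.5},{"travel":[3.4,-0.23,0],"turn":[0,0,0],"claw":7.5},{"travel":[3.4,-0.23,1],"turn":[0,0,0],"claw":7.5},{"travel":[3.3,-0.2,2],"turn":[0,0,0],"claw":7.5},{"travel":[0,0,0],"turn":[0,0,0],"claw":7.5}]'
python3 - <<'E'
from jars import *
c=read_camera("wrist"); cv2.imwrite("pics/g7.png",c["img"][:,:,::-1])
plan([613.8,352,36],RG)
E
```

```text
clock: 54.33
ee_pos: [609.8, 356.8, 122.8]
ee_rot: [0.736, 0.677, -0.003, -0.004]
contact_force: [-1.0, -0.5, -1.4]
finger_gap: 74.6
rotvec local [-0.009 -0.     0.002] | travel cm in current axes [-0.2   0.46  8.8 ] | in target axes [-0.19  0.38  8.8 ]
```

View pics/g7.png

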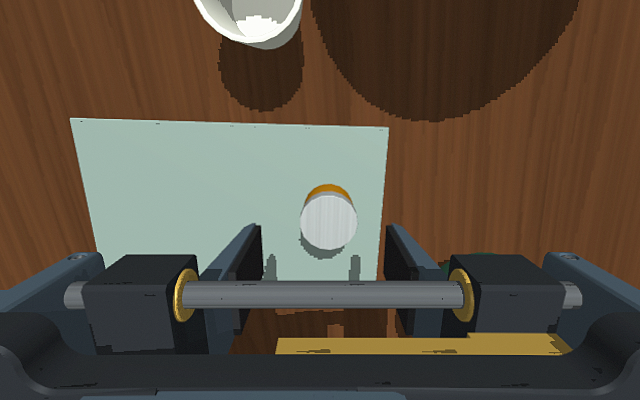

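```bash
python3 -m handwheel '[{"travel":[-0.2,0.38,2.8],"turn":[-0.005,0,0],"claw":7.5},{"travel":[0,0,2.8],"turn":[0,0,0],"claw":7.5},{"travel":[0,0,2],"turn":[0,0,0],"claw":7.5},{"travel":[0,0,1.1],"turn":[0,0,0],"claw":7.5},{"travel":[0,0,0],"turn":[0,0,0],"claw":6},{"travel":[0,0,0],"turn":[0,0,0],"claw":5},{"travel":[0,0,0],"turn":[0,0,0],"claw":4},{"travel":[0,0,0],"turn":[0,0,0],"claw":3.8},{"travel":[0,0,0],"turn":[0,0,0],"claw":3.8},{"travel":[0,0,0],"turn":[0,0,0],"claw":3.8}]'
python3 - <<'E'
from jars import *
plan(slot(6,150),RG)
E
```

```text
clock: 55.22
ee_pos: [615.8, 349.8, 40.7]
ee_rot: [0.737, 0.676, 0.001, -0.001]
contact_force: [-2.8, -0.9, 7.7]
finger_gap: 45.1
rotvec local [ 0.    -0.002 -0.001] | travel cm in current axes [-35.96   1.7  -11.01] | in target axes [-35.99   1.67 -10.93]
```

```bash
python3 -m handwheel '[{"travel":[0,0,-1.5],"turn":[0,0,0],"claw":3.8},{"travel":[0,0,-3],"turn":[0,0,0],"claw":3.8},{"travel":[0,0,-3.2],"turn":[0,0,0],"claw":3.8},{"travel":[-3,0.14,-3.2],"turn":[0,0,0],"claw":3.8},{"travel":[-3,0.14,0],"turn":[0,0,0],"claw":3.8},{"travel":[-3,0.14,0],"turn":[0,0,0],"claw":3.8},{"travel":[-3,0.14,0],"turn":[0,0,0],"claw":3.8},{"travel":[-3,0.14,0],"turn":[0,0,0],"claw":3.8},{"travel":[-3,0.14,0],"turn":[0,0,0],"claw":3.8},{"travel":[-3,0.14,0],"turn":[0,0,0],"claw":3.8}]'
python3 -m handwheel '[{"travel":[-3,0.14,0],"turn":[0,0,0],"claw":3.8},{"travel":[-3,0.14,0],"turn":[0,0,0],"claw":3.8},{"travel":[-3,0.14,0],"turn":[0,0,0],"claw":3.8},{"travel":[-3,0.14,0],"turn":[0,0,0],"claw":3.8},{"travel":[-3,0.14,0],"turn":[0,0,0],"claw":3.8},{"travel":[0,0,0],"turn":[0,0,0],"claw":3.8},{"travel":[0,0,0],"turn":[0,0,0],"claw":3.8}]'
python3 - <<'E'
from jars import *
plan(slot(6,68.5),RG)
c=read_camera("wrist"); cv2.imwrite("pics/g8.png",c["img"][:,:,::-1])
E
```

```text
clock: 56.05
ee_pos: [607.1, 139.5, 147.0]
ee_rot: [0.737, 0.676, 0.0, -0.001]
contact_force: [-0.1, -0.1, -1.6]
finger_gap: 45.2
clock: 56.63
ee_pos: [601.4, -10.7, 146.7]
ee_rot: [0.738, 0.675, 0.0, -0.001]
contact_force: [0.3, 1.1, -1.7]
finger_gap: 45.4
rotvec local [-0.    -0.001 -0.003] | travel cm in current axes [0.05 0.04 7.82] | in target axes [0.06 0.04 7.82]
```

View pics/g8.png

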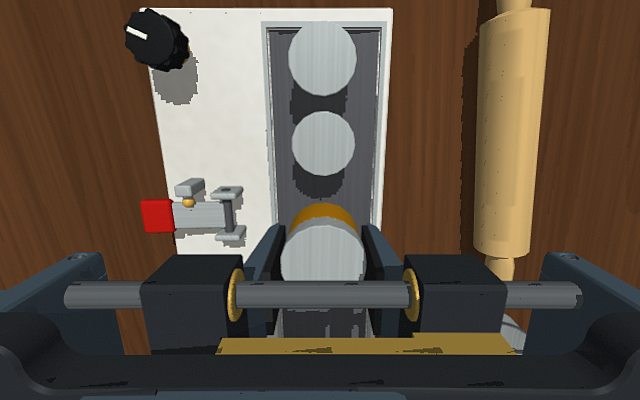

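```bash
python3 -m handwheel '[{"travel":[-0.1,0.05,2.8],"turn":[0,0,0],"claw":3.8},{"travel":[0,0,2.8],"turn":[0,0,0],"claw":3.8},{"travel":[0,0,1.5],"turn":[0,0,0],"claw":3.8},{"travel":[0,0,0.6],"turn":[0,0,0],"claw":3.8},{"travel":[0,0,0.1],"turn":[0,0,0],"claw":3.8},{"travel":[0,0,0],"turn":[0,0,0],"claw":3.8}]'
python3 -m handwheel '[{"travel":[0,0,0.1],"turn":[0,0,0],"claw":3.8},{"travel":[0,0,0.0],"turn":[0,0,0],"claw":3.8}]'
```

```text
clock: 57.18
ee_pos: [601.8, -9.2, 68.3]
ee_rot: [0.737, 0.676, 0.0, -0.001]
contact_force: [0.4, 0.1, -1.0]
finger_gap: 45.4
clock: 57.35
ee_pos: [602.0, -9.7, 67.7]
ee_rot: [0.737, 0.676, 0.0, -0.001]
contact_force: [0.2, 0.3, -1.6]
finger_gap: 45.3
```

```bash
python3 -m handwheel '[{"travel":[0,0,0.1],"turn":[0,0,0],"claw":3.8},{"travel":[0,0,0.0],"turn":[0,0,0],"claw":3.8}]'
python3 -m handwheel '[{"travel":[0,0,0.05],"turn":[0,0,0],"claw":3.8},{"travel":[0,0,0.0],"turn":[0,0,0],"claw":3.8}]'
```

```text
clock: 57.52
ee_pos: [602.1, -9.9, 67.0]
ee_rot: [0.737, 0.676, 0.001, -0.0]
contact_force: [-1.1, 2.0, 7.6]
finger_gap: 45.5
clock: 57.68
ee_pos: [602.1, -9.9, 66.9]
ee_rot: [0.737, 0.676, 0.001, -0.0]
contact_force: [-3.4, 2.7, 16.1]
finger_gap: 45.3
```

Release, then to the cream jar.

```bash
python3 -m handwheel '[{"travel":[0,0,-0.1],"turn":[0,0,0],"claw":5},{"travel":[0,0,0],"turn":[0,0,0],"claw":6},{"travel":[0,0,0],"turn":[0,0,0],"claw":6.8},{"travel":[0,0,-1],"turn":[0,0,0],"claw":7},{"travel":[0,0,-3],"turn":[0,0,0],"claw":7.5},{"travel":[0,0,-3],"turn":[0,0,0],"claw":7.5},{"travel":[0,0,-2],"turn":[0,0,0],"claw":7.5},{"travel":[0,0,0],"turn":[0,0,0],"claw":7.5}]'
python3 - <<'E'
from jars import *
t=read_camera("top"); jars(t); crop(t,255,150,530,300,2.9,"g9.png")
plan([593.5,-333,34],RG)
E
```

```text
clock: 58.35
ee_pos: [603.9, -10.5, 161.5]
ee_rot: [0.737, 0.676, 0.002, 0.002]
contact_force: [1.3, 0.0, 1.3]
finger_gap: 75.1
[140.7 193.3] [138.7 193.1] 12.7 142 [576.6 516.   49. ]
[352.2 195.6] [352.3 195.9] 10.6 182 [586.8 -86.3  46. ]
[439.6 194.1] [439.3 195.4] 8.1 164 [ 597.6 -333.1   46. ]
rotvec local [ 0.003 -0.001 -0.001] | travel cm in current axes [-32.24   1.79  12.5 ] | in target axes [-32.22   1.8   12.53]
```

View pics/g9.png

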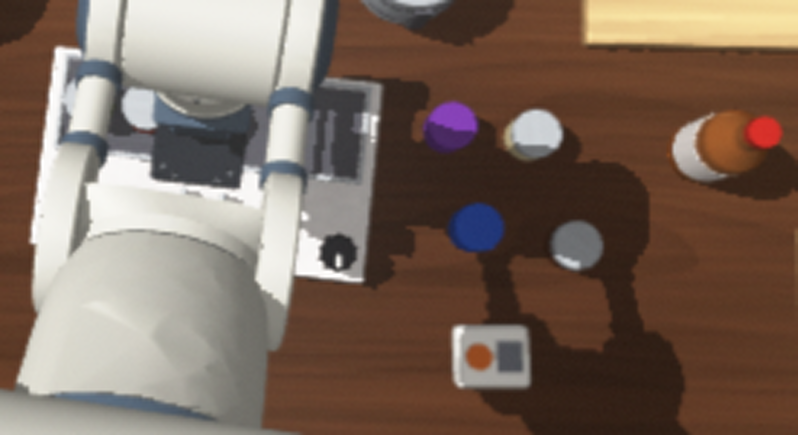

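```bash
python3 -m handwheel '[{"travel":[-3.2,0.18,0],"turn":[0,0,0],"claw":7.5},{"travel":[-3.2,0.18,0],"turn":[0,0,0],"claw":7.5},{"travel":[-3.2,0.18,0],"turn":[0,0,0],"claw":7.5},{"travel":[-3.2,0.18,0],"turn":[0,0,0],"claw":7.5},{"travel":[-3.2,0.18,0],"turn":[0,0,0],"claw":7.5},{"travel":[-3.2,0.18,0],"turn":[0,0,0],"claw":7.5},{"travel":[-3.2,0.18,0],"turn":[0,0,0],"claw":7.5},{"travel":[-3.2,0.18,0],"turn":[0,0,0],"claw":7.5},{"travel":[-3.2,0.18,1],"turn":[0,0,0],"claw":7.5},{"travel":[-3.2,0.18,2],"turn":[0,0,0],"claw":7.5}]'
python3 -m handwheel '[{"travel":[0,0,0],"turn":[0,0,0],"claw":7.5},{"travel":[0,0,0],"turn":[0,0,0],"claw":7.5}]'
python3 - <<'E'
from jars import *
c=read_camera("wrist"); cv2.imwrite("pics/g10.png",c["img"][:,:,::-1])
plan([593.5,-333,34],RG)
E
```

```text
clock: 59.23
ee_pos: [592.5, -332.7, 127.2]
ee_rot: [0.737, 0.676, 0.0, 0.0]
contact_force: [1.4, -1.3, 0.8]
finger_gap: 75.0
clock: 59.4
ee_pos: [590.7, -331.5, 124.1]
ee_rot: [0.738, 0.675, -0.0, -0.003]
contact_force: [-0.1, 0.6, -0.1]
finger_gap: 75.2
rotvec local [-0.003 -0.003 -0.002] | travel cm in current axes [-0.26  0.27  9.1 ] | in target axes [-0.24  0.24  9.11]
```

View pics/g10.png

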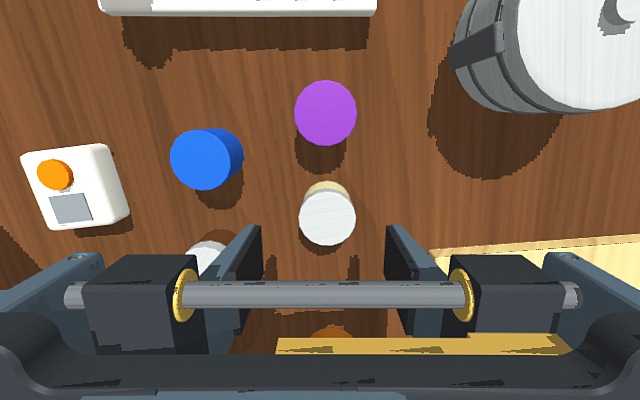

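```bash
python3 -m handwheel '[{"travel":[-0.2,0.25,2.8],"turn":[0,0,0],"claw":7.5},{"travel":[0,0,2.8],"turn":[0,0,0],"claw":7.5},{"travel":[0,0,2.2],"turn":[0,0,0],"claw":7.5},{"travel":[0,0,1.2],"turn":[0,0,0],"claw":7.5},{"travel":[0,0,0],"turn":[0,0,0],"claw":6},{"travel":[0,0,0],"turn":[0,0,0],"claw":5},{"travel":[0,0,0],"turn":[0,0,0],"claw":4},{"travel":[0,0,0],"turn":[0,0,0],"claw":3.8},{"travel":[0,0,0],"turn":[0,0,0],"claw":3.8},{"travel":[0,0,0],"turn":[0,0,0],"claw":3.8}]'
python3 - <<'E'
from jars import *
plan(slot(-52,150),RG)
E
```

```text
clock: 60.28
ee_pos: [594.9, -333.0, 37.6]
ee_rot: [0.737, 0.676, 0.0, 0.0]
contact_force: [-1.0, 1.0, 8.6]
finger_gap: 45.1
rotvec local [ 0.001 -0.    -0.001] | travel cm in current axes [ 26.43  -2.08 -11.23] | in target axes [ 26.43  -2.06 -11.24]
```

```bash
python3 -m handwheel '[{"travel":[0,0,-1.5],"turn":[0,0,0],"claw":3.8},{"travel":[0,0,-3.2],"turn":[0,0,0],"claw":3.8},{"travel":[0,0,-3.2],"turn":[0,0,0],"claw":3.8},{"travel":[2.93,-0.23,-3.3],"turn":[0,0,0],"claw":3.8},{"travel":[2.93,-0.23,0],"turn":[0,0,0],"claw":3.8},{"travel":[2.93,-0.23,0],"turn":[0,0,0],"claw":3.8},{"travel":[2.93,-0.23,0],"turn":[0,0,0],"claw":3.8},{"travel":[2.93,-0.23,0],"turn":[0,0,0],"claw":3.8},{"travel":[2.93,-0.23,0],"turn":[0,0,0],"claw":3.8},{"travel":[2.93,-0.23,0],"turn":[0,0,0],"claw":3.8}]'
python3 -m handwheel '[{"travel":[2.93,-0.23,0],"turn":[0,0,0],"claw":3.8},{"travel":[2.93,-0.23,0],"turn":[0,0,0],"claw":3.8},{"travel":[0,0,0],"turn":[0,0,0],"claw":3.8},{"travel":[0,0,0],"turn":[0,0,0],"claw":3.8}]'
python3 - <<'E'
from jars import *
plan(slot(-52,69),RG)
c=read_camera("wrist"); cv2.imwrite("pics/g11.png",c["img"][:,:,::-1])
E
```

```text
clock: 61.12
ee_pos: [595.9, -127.5, 147.3]
ee_rot: [0.737, 0.676, 0.0, -0.0]
contact_force: [-0.6, 0.1, -2.2]
finger_gap: 45.6
clock: 61.45
ee_pos: [596.6, -68.7, 147.3]
ee_rot: [0.736, 0.677, 0.0, -0.001]
contact_force: [0.7, -1.1, -1.3]
finger_gap: 45.8
rotvec local [-0.001 -0.001  0.001] | travel cm in current axes [0.07 0.03 7.83] | in target axes [0.07 0.03 7.83]
```

View pics/g11.png

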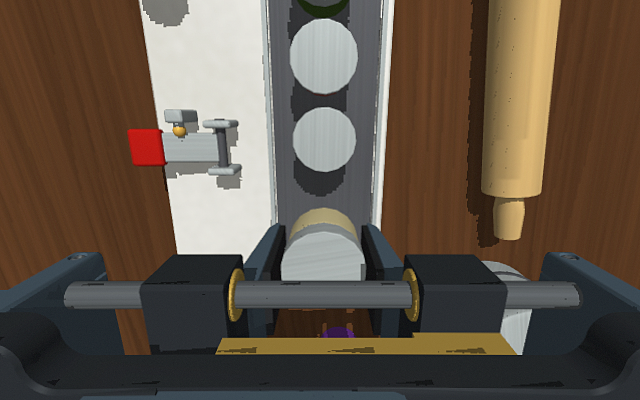

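```bash
python3 -m handwheel '[{"travel":[0.05,0.03,2.8],"turn":[0,0,0],"claw":3.8},{"travel":[0,0,2.8],"turn":[0,0,0],"claw":3.8},{"travel":[0,0,1.5],"turn":[0,0,0],"claw":3.8},{"travel":[0,0,0.6],"turn":[0,0,0],"claw":3.8},{"travel":[0,0,0.1],"turn":[0,0,0],"claw":3.8},{"travel":[0,0,0],"turn":[0,0,0],"claw":3.8}]'
python3 -m handwheel '[{"travel":[0,0,0.1],"turn":[0,0,0],"claw":3.8},{"travel":[0,0,0.0],"turn":[0,0,0],"claw":3.8}]'
```

```text
clock: 62.0
ee_pos: [597.0, -70.3, 68.9]
ee_rot: [0.737, 0.676, 0.0, -0.001]
contact_force: [-0.3, 0.5, -0.8]
finger_gap: 45.4
clock: 62.17
ee_pos: [597.2, -69.9, 68.3]
ee_rot: [0.737, 0.676, 0.0, -0.0]
contact_force: [-0.8, -0.2, -1.0]
finger_gap: 45.3
```

```bash
python3 -m handwheel '[{"travel":[0,0,0.1],"turn":[0,0,0],"claw":3.8},{"travel":[0,0,0.0],"turn":[0,0,0],"claw":3.8}]'
python3 -m handwheel '[{"travel":[0,0,0.05],"turn":[0,0,0],"claw":3.8},{"travel":[0,0,0.0],"turn":[0,0,0],"claw":3.8}]'
```

```text
clock: 62.33
ee_pos: [597.2, -69.7, 67.4]
ee_rot: [0.737, 0.676, 0.0, -0.0]
contact_force: [-1.0, -0.3, 5.1]
finger_gap: 45.3
clock: 62.5
ee_pos: [597.3, -69.7, 67.3]
ee_rot: [0.737, 0.676, 0.0, -0.0]
contact_force: [-2.2, -0.4, 13.2]
finger_gap: 45.4
```

```bash
python3 -m handwheel '[{"travel":[0,0,-0.1],"turn":[0,0,0],"claw":5},{"travel":[0,0,0],"turn":[0,0,0],"claw":6},{"travel":[0,0,0],"turn":[0,0,0],"claw":6.8},{"travel":[0,0,-1],"turn":[0,0,0],"claw":7},{"travel":[0,0,-3],"turn":[0,0,0],"claw":7.5},{"travel":[0,0,-3],"turn":[0,0,0],"claw":7.5},{"travel":[0,0,-2],"turn":[0,0,0],"claw":7.5},{"travel":[0,0,0],"turn":[0,0,0],"claw":7.5}]'
python3 - <<'E'
from jars import *
t=read_camera("top"); jars(t)
plan([486,-372,33],RG)
E
```

```text
clock: 63.17
ee_pos: [598.9, -69.9, 162.0]
ee_rot: [0.737, 0.676, 0.002, 0.002]
contact_force: [1.3, 0.5, 0.4]
finger_gap: 74.8
[309.  185.1] [310. 184.] 13.0 326 [613.6  38.   46. ]
[140.7 193.3] [138.7 193.1] 12.7 141 [576.8 516.   49. ]
[327.  188.6] [325.5 188. ] 7.8 128 [605.1 -13.9  46. ]
[380.9 201.7] [380. 202.] 11.4 187 [ 571.5 -167.9   46. ]
[420.3 271.7] [421.5 272. ] 13.1 266 [ 378.7 -279.1   46. ]
rotvec local [ 0.003 -0.001 -0.001] | travel cm in current axes [-31.08  -8.61  12.64] | in target axes [-31.07  -8.59  12.69]
```

```bash
python3 -m handwheel '[{"travel":[-3.1,-0.86,0],"turn":[0,0,0],"claw":7.5},{"travel":[-3.1,-0.86,0],"turn":[0,0,0],"claw":7.5},{"travel":[-3.1,-0.86,0],"turn":[0,0,0],"claw":7.5},{"travel":[-3.1,-0.86,0],"turn":[0,0,0],"claw":7.5},{"travel":[-3.1,-0.86,0],"turn":[0,0,0],"claw":7.5},{"travel":[-3.1,-0.86,0],"turn":[0,0,0],"claw":7.5},{"travel":[-3.1,-0.86,0],"turn":[0,0,0],"claw":7.5},{"travel":[-3.1,-0.86,0],"turn":[0,0,0],"claw":7.5},{"travel":[-3.1,-0.86,1],"turn":[0,0,0],"claw":7.5},{"travel":[-3.1,-0.86,2],"turn":[0,0,0],"claw":7.5}]'
python3 -m handwheel '[{"travel":[0,0,0],"turn":[0,0,0],"claw":7.5},{"travel":[0,0,0],"turn":[0,0,0],"claw":7.5}]'
python3 - <<'E'
from jars import *
c=read_camera("wrist"); cv2.imwrite("pics/g12.png",c["img"][:,:,::-1])
plan([486,-372,33],RG)
E
```

```text
clock: 64.05
ee_pos: [484.3, -373.0, 127.8]
ee_rot: [0.737, 0.676, 0.0, 0.0]
contact_force: [0.7, -0.7, 0.6]
finger_gap: 75.1
clock: 64.22
ee_pos: [482.9, -371.6, 125.2]
ee_rot: [0.738, 0.675, -0.0, -0.002]
contact_force: [1.1, 0.3, 0.8]
finger_gap: 74.5
rotvec local [-0.003 -0.003 -0.002] | travel cm in current axes [-0.13  0.26  9.29] | in target axes [-0.11  0.24  9.3 ]
```

View pics/g12.png

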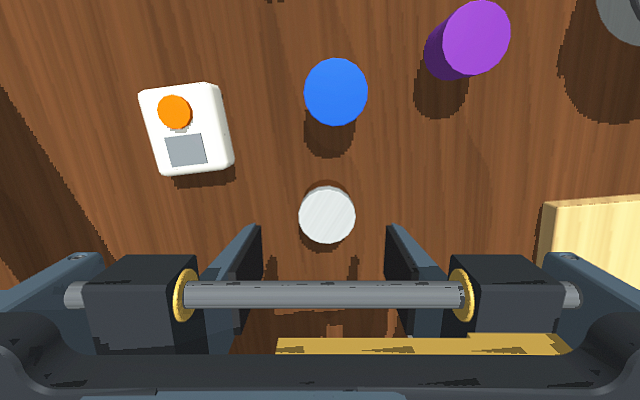

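```bash
python3 -m handwheel '[{"travel":[-0.1,0.25,2.8],"turn":[0,0,0],"claw":7.5},{"travel":[0,0,2.8],"turn":[0,0,0],"claw":7.5},{"travel":[0,0,2.4],"turn":[0,0,0],"claw":7.5},{"travel":[0,0,1.2],"turn":[0,0,0],"claw":7.5},{"travel":[0,0,0],"turn":[0,0,0],"claw":6},{"travel":[0,0,0],"turn":[0,0,0],"claw":5},{"travel":[0,0,0],"turn":[0,0,0],"claw":4},{"travel":[0,0,0],"turn":[0,0,0],"claw":3.8},{"travel":[0,0,0],"turn":[0,0,0],"claw":3.8},{"travel":[0,0,0],"turn":[0,0,0],"claw":3.8}]'
python3 - <<'E'
from jars import *
plan(slot(-110,150),RG)
E
```

```text
clock: 65.1
ee_pos: [487.2, -372.4, 36.2]
ee_rot: [0.737, 0.676, 0.0, -0.0]
contact_force: [-0.2, 2.2, 8.9]
finger_gap: 45.6
rotvec local [ 0.    -0.    -0.001] | travel cm in current axes [ 25.48   8.32 -11.38] | in target axes [ 25.47   8.34 -11.38]
```

```bash
python3 -m handwheel '[{"travel":[0,0,-1.5],"turn":[0,0,0],"claw":3.8},{"travel":[0,0,-3.2],"turn":[0,0,0],"claw":3.8},{"travel":[0,0,-3.2],"turn":[0,0,0],"claw":3.8},{"travel":[2.82,0.92,-3.3],"turn":[0,0,0],"claw":3.8},{"travel":[2.82,0.92,0],"turn":[0,0,0],"claw":3.8},{"travel":[2.82,0.92,0],"turn":[0,0,0],"claw":3.8},{"travel":[2.82,0.92,0],"turn":[0,0,0],"claw":3.8},{"travel":[2.82,0.92,0],"turn":[0,0,0],"claw":3.8},{"travel":[2.82,0.92,0],"turn":[0,0,0],"claw":3.8},{"travel":[2.82,0.92,0],"turn":[0,0,0],"claw":3.8}]'
python3 -m handwheel '[{"travel":[2.82,0.92,0],"turn":[0,0,0],"claw":3.8},{"travel":[2.82,0.92,0],"turn":[0,0,0],"claw":3.8},{"travel":[0,0,0],"turn":[0,0,0],"claw":3.8},{"travel":[0,0,0],"turn":[0,0,0],"claw":3.8}]'
python3 - <<'E'
from jars import *
plan(slot(-111,69),RG)
c=read_camera("wrist"); cv2.imwrite("pics/g13.png",c["img"][:,:,::-1])
E
```

```text
clock: 65.93
ee_pos: [567.8, -181.4, 145.7]
ee_rot: [0.737, 0.676, 0.0, -0.0]
contact_force: [0.5, -0.2, -1.4]
finger_gap: 45.5
clock: 66.27
ee_pos: [590.9, -126.8, 145.5]
ee_rot: [0.736, 0.677, 0.0, -0.001]
contact_force: [0.4, -0.4, -2.0]
finger_gap: 45.5
rotvec local [-0.001 -0.001  0.002] | travel cm in current axes [0.   0.1  7.65] | in target axes [0.01 0.1  7.65]
```

View pics/g13.png

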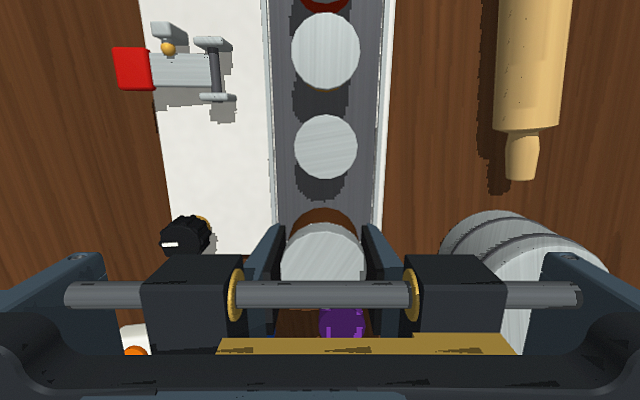

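```bash
python3 -m handwheel '[{"travel":[0,0.1,2.8],"turn":[0,0,0],"claw":3.8},{"travel":[0,0,2.8],"turn":[0,0,0],"claw":3.8},{"travel":[0,0,1.5],"turn":[0,0,0],"claw":3.8},{"travel":[0,0,0.6],"turn":[0,0,0],"claw":3.8},{"travel":[0,0,0.1],"turn":[0,0,0],"claw":3.8},{"travel":[0,0,0],"turn":[0,0,0],"claw":3.8}]'
python3 -m handwheel '[{"travel":[0,0,0.1],"turn":[0,0,0],"claw":3.8},{"travel":[0,0,0.0],"turn":[0,0,0],"claw":3.8}]'
```

```text
clock: 66.82
ee_pos: [591.3, -129.0, 67.4]
ee_rot: [0.737, 0.676, 0.0, -0.001]
contact_force: [-0.4, 0.5, -0.9]
finger_gap: 45.6
clock: 66.98
ee_pos: [591.7, -128.6, 66.7]
ee_rot: [0.737, 0.676, 0.0, -0.0]
contact_force: [0.0, -1.2, -1.1]
finger_gap: 45.3
```

```bash
python3 -m handwheel '[{"travel":[0,0,0.1],"turn":[0,0,0],"claw":3.8},{"travel":[0,0,0.0],"turn":[0,0,0],"claw":3.8}]'
python3 -m handwheel '[{"travel":[0,0,0.05],"turn":[0,0,0],"claw":3.8},{"travel":[0,0,0.0],"turn":[0,0,0],"claw":3.8}]'
```

```text
clock: 67.15
ee_pos: [591.8, -128.5, 65.9]
ee_rot: [0.737, 0.676, 0.0, -0.0]
contact_force: [-0.8, -1.4, 6.8]
finger_gap: 45.5
clock: 67.32
ee_pos: [591.8, -128.5, 65.8]
ee_rot: [0.737, 0.676, 0.0, -0.0]
contact_force: [-2.5, -1.2, 14.2]
finger_gap: 45.3
```

Release, rise, and back the arm off toward the front for a clear top view.

```bash
python3 -m handwheel '[{"travel":[0,0,-0.1],"turn":[0,0,0],"claw":5},{"travel":[0,0,0],"turn":[0,0,0],"claw":6},{"travel":[0,0,0],"turn":[0,0,0],"claw":6.8},{"travel":[0,0,-1],"turn":[0,0,0],"claw":7},{"travel":[0,0,-3],"turn":[0,0,0],"claw":7.5},{"travel":[0,0,-3],"turn":[0,0,0],"claw":7.5},{"travel":[0,0,-3],"turn":[0,0,0],"claw":7.5},{"travel":[-3.5,-1,0],"turn":[0,0,0],"claw":7.5},{"travel":[-3.5,-1,0],"turn":[0,0,0],"claw":7.5},{"travel":[-3.5,-1,0],"turn":[0,0,0],"claw":7.5}]'
python3 -m handwheel '[{"travel":[-3.5,-1.5,-1],"turn":[0,0,0],"claw":7.5},{"travel":[-3.5,-1.5,-1],"turn":[0,0,0],"claw":7.5},{"travel":[-3.5,-1.5,-1],"turn":[0,0,0],"claw":7.5},{"travel":[-3.5,-1.5,-1],"turn":[0,0,0],"claw":7.5},{"travel":[0,0,0],"turn":[0,0,0],"claw":7.5},{"travel":[0,0,0],"turn":[0,0,0],"claw":7.5}]'
python3 - <<'E'
from jars import *
t=read_camera("top"); crop(t,150,130,480,310,2.4,"h1.png"); crop(t,255,155,400,260,5,"h2.png")
s=read_camera("scene"); crop(s,210,110,420,300,3,"h3.png")
print(observe()["contact_force"])
E
```

```text
clock: 68.15
ee_pos: [552.4, -231.1, 166.9]
ee_rot: [0.736, 0.677, 0.0, -0.0]
contact_force: [0.3, -0.7, -0.4]
finger_gap: 75.0
clock: 68.65
ee_pos: [480.0, -366.5, 206.5]
ee_rot: [0.738, 0.675, 0.0, -0.0]
contact_force: [0.3, 0.1, -0.0]
finger_gap: 74.8
[-3.74179687e-02  8.00895723e-01 -5.69314991e-04]
```

View pics/h1.png

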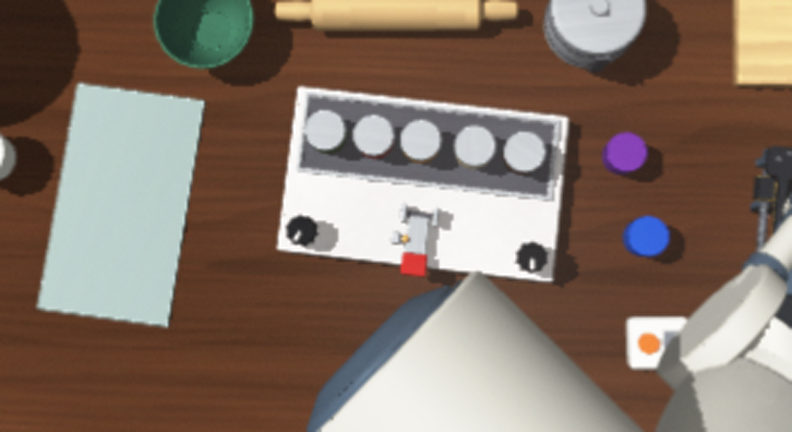

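View pics/h2.png

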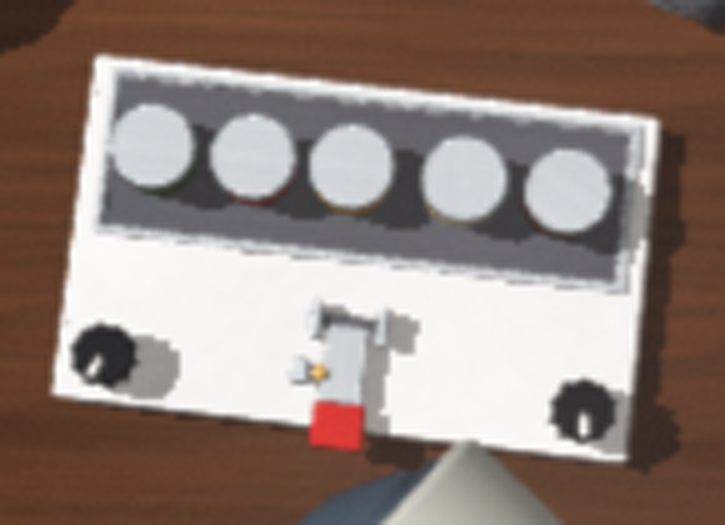

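View pics/h3.png

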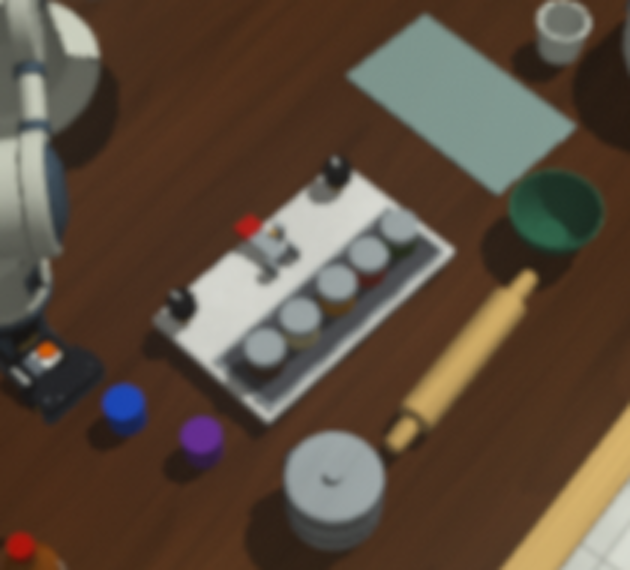

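```bash
python3 - <<'E'
from jars import *
t=read_camera("top")
uv=[(255+x/5,155+y/5) for x,y in [(152,147),(253,157),(351,167),(464,179),(568,191)]]
cor=onz(t,[(255+x/5,155+y/5) for x,y in [(97,57),(658,120),(53,397),(627,463)]],30)
o=cor.mean(0)*[1,1,0]; y=(cor[0]-cor[1]+cor[2]-cor[3]); yw=np.arctan2(y[1],y[0])-np.pi/2
print(o,yw,np.linalg.norm(cor[0]-cor[1]))
print(R.from_euler('z',-yw).apply(onz(t,uv,76)-o).round(1))
E
```

```text
[555.17014125 -14.00454825   0.        ] -0.08642620124033229 327.52244730451696
[[  44.   121.    76. ]
 [  44.7   64.1   76. ]
 [  45.3    9.1   76. ]
 [  45.7  -54.2   76. ]
 [  45.5 -112.4   76. ]]
```

All five jars are within limits: x is 44–46 mm and |y| is at most 121 mm. Handing in.

```bash
python3 - <<'E'
from workcell import finish_job
print(finish_job())
E
```

```text
the job is handed in; nothing more can be done
None
```

I levelled both front feet, pressed the lever down until it stayed, then stood all five jars in the tray. The job was handed in at about 69 s of the 210 s; it gave no verdict.

- **Feet:** I turned the left knob clockwise about 3.7 rad and the right about 4.4 rad. From the side the left red band was gone. On the right only a thin red ring was left, which I read as about 0.1 mm short. The pointers in the last top picture match these turns. The left foot could be slightly long (I guess 0.2 mm at most), because a long foot looks the same as a level one.
- **Lever:** I pressed it to its stop at about 27 N. It stayed down in every later picture, including the last one, but I did not measure its angle.
- **Jars:** Green, red, ochre, cream and brown stand in that order from the left. The last top picture put them at stand x 44–46 mm and y +121, +64, +9, −54 and −112 mm, inside the limits. They look upright in the pictures; I did not measure their tilt.
- **Other things:** In the last pictures the blue and purple look-alikes and everything else looked to be where they were. The teacup and bottle were only partly in view, and the arm partly covered the timer. After I backed off, the gripper was clear and the wrist force read under 1 N.

One thing failed early on: the first try to look at the knobs from the front ran into a wrist joint's range and the arm stopped short of the pose. It touched nothing, and I looked from the rear instead.

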